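# Tip the bowl template out of its bin and close the slide gauge on it

## Task

Take the plywood bowl template out of the deep narrow bin: its low end is caught under the bin's cover, so lift the tall end first, tilting it, and draw it out. Stand it on its long straight edge in the channel of the slide gauge, lengthwise between jaw and anvil (either way round), then slide the jaw gently against it until it has pushed the sprung anvil back about half of its travel, never to its stop. Let go and leave everything else on the table where it is.

Things in the scene. Friction and masses are not known exactly. Their poses are not given: they have to be found in the camera images.
- template_mid (a point): Plywood template, 150 mm long, 14 thick, on its straight lower edge. Tall end 90 high over its last 45, then a concave curve falls to 35 high over the last 50 at the low end. Point: mid-length, mid-thickness, 45 above the straight edge. x: along it to the tall end, y: thickness, z: up from the straight edge. Starts in the bin, tall end to the bin's +x, in the rails.
- bin: Fixed dark wooden box 181 (x) x 106 (y) x 100 mm high, walls, floor 8; inside 165 x 90. Origin: centre of the underside, z up. A cover (see bin_cover) closes 45 of the inside length at the -x end, the other 120 is open. On the floor two rails along x, 10 high, 22 apart about y = 0, hold the template upright, with 15 of play lengthwise: it cannot come out level.
- bin_cover (a point): Middle of the cover's free edge, on top, at bin x = -37.5 mm, y = 0, 100 above the table (flush with the rim). The cover is 8 thick, underside 92 above the table, full inside width.
- gauge: Fixed aluminium bench caliper, bed 375 x 80 mm, bed top 14 above the table. Origin: underside, mid-width, midway between the faces of the fully open jaw and resting anvil (200 apart). x: along the bed from jaw to anvil, z up. Two rails along x, 10 high, 22 clear apart about y = 0, form the channel. Dark housing 48 x 64 x 46 high at the +x end behind the anvil.
- jaw (a joint): Sliding jaw's travel in m: 0 fully open (its face at gauge x = -100 mm), growing towards the anvil, limit 0.075. Starts at 0 to 0.018. Stays where it is left; sliding friction about 8 N.
- jaw_post (a point): On the axis of the dark upright post on the jaw, 74 mm above the table, where to grip or push. Post 18 along gauge x, 20 along gauge y, top 90 above the table; below 44 is the wider jaw block (36 x 52). The jaw face that meets the template is 24 from this point towards the anvil.
- anvil (a joint): How far the sprung anvil is pushed back, in m: 0 at rest, 0.016 at its stop. Spring 300 N/m, 0.9 N preload (3.3 N at half travel). From above, the gap between the anvil block (12 thick) and the housing is 20 mm at rest, 12 at half travel, 4 at the stop.
- anvil_face (a point): Centre of the anvil face that meets the template, 32 mm above the table, at gauge x = 100 mm at rest. Face 20 wide, 34 high.
There are look-alikes about, which are no part of the job. Of the things like the part that bears template_mid, leave any that is turquoise; of the rest the larger one is meant. What is shaped like the bin but blue is not meant.

How it is judged:
By the outcome, as a careful person would: the job done as asked, in the order asked, and still so for the second after the job is handed in, with the robot touching nothing.
It also fails if it takes over 64 s, if anything falls off the work surface, if the arm or the gripper's body presses on something with over 40 N, if the wrist force passes 120 N, or if a joint passes its speed limit or range.

## Robot

A 7-joint arm with a two-finger parallel gripper is mounted at the origin on the work surface. World frame = base frame: x ahead of the robot, y to its left, z up, the work surface at z = 0. Lengths are in m, angles in rad, forces in N, time in s.
With the tool pointing down it reaches from about 0.35 to 0.9 m from the base axis. Payload 8.1 kg.
Tool frame: the origin (TCP) lies midway between the tips of the shut fingers; the grasp point (between the pads) lies 19 mm behind it; x points along the fingers, z is the direction in which the jaws open and shut, and the axes are right-handed (so a half turn about x gives the same grasp; the last joint's range is limited). The gripper opens to 92 mm and grips with 3 to 60 N. Pads are 19 mm wide; open, the fingers measure 130 mm over their backs; the gripper's body (75 mm by 190 mm) begins 47 mm behind the grasp point.
Start: joints at [1.198, 0.434, 0.025, 1.573, -0.012, 1.134, -0.075], TCP at [0.167, -0.602, 0.227] pointing down, gripper open.
Joint ranges: [-2.62, 2.62], [-0.44, 2.09], [-1.27, 1.32], [0.08, 2.57], [-1.32, 4.46], [0.12, 2], [-2.74, 2.74]. Speed limits (rad/s): [2.22, 2.22, 3.01, 3.01, 3.14, 3.14, 3.14].

## Interface

Orientations are given as a rotation vector (axis times angle).
In Python, from cell import arm, optics, finder gives the robot as it stands.
- The arm moves only by the tool send_rows, never from a script. Its argument "rows" is a list that holds one entry, the list of rows, each a list of 7 numbers: the shift along the tool's x, y, z in mm, then the turn, a rotation vector about the tool's x, y, z in degrees, then the opening in per cent of the stroke, from 0 (shut) to 100 (fully open). A call has exactly 8 rows; each row is the pose to reach, as a shift and turn from the pose commanded when the call began, along the tool's axes at that moment; what a row does not reach only later rows make up. A row lasts 1/10 s, in which the tool goes at most 50 mm and 8.59 degrees, less where a joint would pass 70% of its speed; a pose out of reach is approached as far as the arm can. A call with a gripper value outside its range is refused whole. The fingers move at their own pace and stop on an object; "grip_force" is the grip in N (left out, the last holds). Time passes only in rows, so rows that repeat a pose let the fingers close, or fill a call up. It gives the time, the measured TCP pose, the force and the opening at its end, in the units of the state.
- arm.observe(): the state, without advancing time (a new reading comes with each control period).
- optics.get_image(name): name is "scene" or "side" or "wrist"; returns (picture, depth): 400x640x3 uint8, red, green, blue; 400x640 float32, m along the optical axis (not along the pixel's ray), 0 where there is no reading.
- optics.get_calibration(name): a dict with "camera_matrix" (3x3 intrinsics, pixels), "D" ([k1, k2, p1, p2, k3] as OpenCV has them; the pictures are not rectified), "position" and "orientation" of the camera in the world; the wrist camera has in their place "T_tool_cam" (4x4, takes a point from camera to tool coordinates, whose origin is the TCP and whose axes are the tool frame's). Camera axes: x right, y up, looking along -z (the intrinsics and any distortion apply to the point x, -y, -z); pixel columns grow to the right and rows downward; lengths in m; the calibration is good to about 2 mm. A picture is of the moment at which its call begins: read the wrist's pose just before it. get_calibration takes no time and is no camera call.
- arm.sign_off(): hands the job in, once; it reports no verdict.
Trained networks look in the newest picture that a camera, given by its name, has taken for a name from the list of things; names that differ only in an ending like _2 or _b are one class to them, and where a whole thing is asked for, a point or a joint stands for the part that bears it (a point fixed in the world has none). Each returns a list of dicts, best first, with "confidence" (0 to 1); they miss things now and then, are a little off and sometimes report something else, mostly with a low value. They report only what shows in the picture. A call takes as long as a camera call. They do not tell look-alikes from the thing itself.
- finder.search_frame(camera, thing): "bbox" ([left, top, width, height] in pixels, round what is visible of it).
- finder.regions_of(camera, thing): "region" (400x640 bool, what is visible of it) and "bbox" ([left, top, width, height] in pixels, round what is visible of it).
- finder.place_of(camera, thing): "xy" ([column, row] in pixels: a listed point, or the origin of a listed thing).
The state is a dict: "clock": time; "joints": joint angles; "dq": joint speeds; "joint_efforts": joint torques, N m; "position": TCP position; "ee_rot": TCP orientation; "force": force on the tool from outside, world axes, zero at the start; "ft_torque": the same for the moment, N m; "width": opening from 0.0 (shut) to 1.0 (fully open).
Only numpy, scipy, OpenCV 4.12 (cv2) and the standard library are available. Lean on these libraries where they do the work, as an engineer would, in place of code of your own. Each camera call takes 0.05 s, during which the arm holds its last target.

## Working session

There is one attempt and no reset: what is moved stays moved. The work goes in short steps, Python scripts to look and compute and a tool call to move; the robot and the scene stay as the last step left them, time stands still between calls to the robot, and variables do not carry over. Pictures are saved under pics/ and viewed, and the job is handed in when it is done.

Besides the shell and the picture viewer there is one more tool, called after ">>>" as a command line: name --argument value ..., lists and objects as JSON in quotes. send_rows: Moves the arm, as the interface text tells. Its arguments: {"type":"object","properties":{"rows":{"type":"array"},"grip_force":{"type":"number"}},"required":["rows"]}

```bash
ls -la; mkdir -p pics
python3 - <<'E'
from cell import arm, optics, finder
import cv2
print(arm.observe())
for n in ["scene","side","wrist"]:
    p,d=optics.get_image(n); cv2.imwrite(f"pics/{n}0.png",p[:,:,::-1]); print(n,optics.get_calibration(n))
E
```

```text
total 12
drwxr-xr-x  3 agent agent 4096 Dec  6 11:15 .
drwxr-xr-x 23 root  root  4096 Dec  6 11:15 ..
drwxr-xr-x  2 agent agent 4096 Dec  6 11:15 pics
{'clock': 0.0, 'joints': array([ 1.19839304,  0.43520801,  0.02497871,  1.57410256, -0.0116112 ,
        1.13397978, -0.07509559]), 'dq': array([-0.00022414, -0.00153883, -0.0005371 ,  0.00010923,  0.00109771,
        0.00104997, -0.0021154 ]), 'joint_efforts': array([-5.96231512e-04, -6.67858315e+01,  9.84380096e-01, -3.14467621e+01,
       -6.06932002e-02,  4.26173990e-02,  1.99020542e-04]), 'position': array([ 0.16639838, -0.6019146 ,  0.22595221]), 'ee_rot': array([ 1.00912505,  1.3261514 , -1.00774177]), 'force': array([ 0.19199102,  0.47100069, -0.20899334]), 'ft_torque': array([-0.02238586, -0.0024535 ,  0.05923559]), 'width': 1.002185662879907}
scene {'camera_matrix': array([[364.33560757,   0.        , 319.81724977],
       [  0.        , 364.33560757, 198.4712285 ],
       [  0.        ,   0.        ,   1.        ]]), 'D': array([-0.08075647,  0.        ,  0.        ,  0.        ,  0.        ]), 'position': array([ 0.82891088
[... 380 characters left out ...]
0384364 , 0.98406089]), 'orientation': array([ 0.03141445, -1.28414873, -2.81404009])}
wrist {'camera_matrix': array([[334.7155685 ,   0.        , 315.26980647],
       [  0.        , 334.7155685 , 197.09707258],
       [  0.        ,   0.        ,   1.        ]]), 'D': array([-0.06385907,  0.        ,  0.        ,  0.        ,  0.        ]), 'T_tool_cam': array([[ 5.36483079e-05,  2.49525491e-01, -9.68368229e-01,
        -1.56440644e-01],
       [ 5.84949252e-04,  9.68368057e-01,  2.49525479e-01,
         6.77743530e-02],
       [ 9.99999827e-01, -5.79832891e-04, -9.40084417e-05,
        -2.17349858e-04],
       [ 0.00000000e+00,  0.00000000e+00,  0.00000000e+00,
         1.00000000e+00]])}
```

View pics/scene0.png

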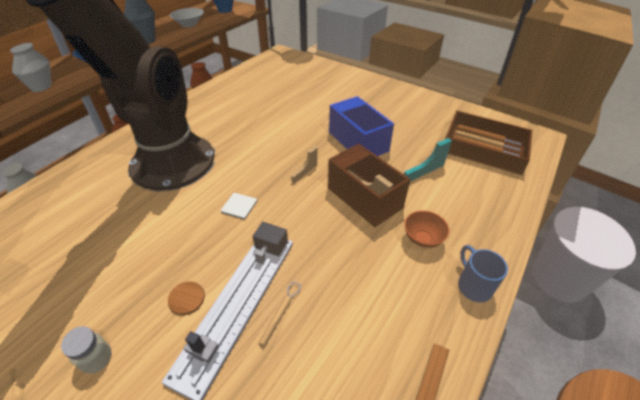

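View pics/side0.png

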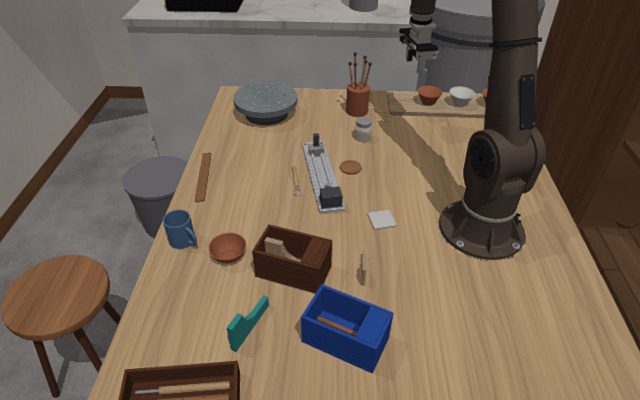

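View pics/wrist0.png

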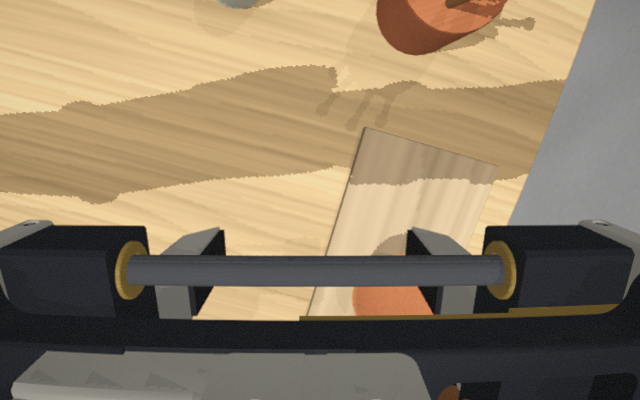

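```bash
cat > h.py <<'E'
import numpy as np, cv2
from scipy.spatial.transform import Rotation as R
from cell import arm, optics, finder
def campose(n,st=None):
    c=optics.get_calibration(n)
    if n=="wrist":
        st=st or arm.observe()
        T=np.eye(4);T[:3,:3]=R.from_rotvec(st["ee_rot"]).as_matrix();T[:3,3]=st["position"]
        T=T@c["T_tool_cam"]
    else:
        T=np.eye(4);o=c["orientation"];T[:3,:3]=R.from_rotvec(o).as_matrix();T[:3,3]=c["position"]
    return c["camera_matrix"],c["D"],T
def rays(n,uv,cp=None):
    K,D,T=cp or campose(n)
    uv=np.asarray(uv,float).reshape(-1,1,2)
    p=cv2.undistortPoints(uv,K,D).reshape(-1,2)
    d=np.c_[p[:,0],-p[:,1],-np.ones(len(p))]
    return T[:3,3],d@T[:3,:3].T   # depth 1 along axis
def onz(n,uv,z,cp=None):
    o,d=rays(n,uv,cp); return o+d*((z-o[2])/d[:,2])[:,None]
def cloud(n,depth,mask=None,cp=None):
    m=depth>0
    if mask is not None: m&=mask
    v,u=np.nonzero(m); o,d=rays(n,np.c_[u,v],cp)
    return o+d*depth[v,u][:,None],np.c_[u,v]
def proj(n,P,cp=None):
    K,D,T=cp or campose(n)
    P=np.atleast_2d(P); q=(P-T[:3,3])@T[:3,:3]; q=q*[1,-1,-1]
    return cv2.projectPoints(q.reshape(-1,1,3),np.zeros(3),np.zeros(3),K,D)[0].reshape(-1,2)
def save(name,p): cv2.imwrite(f"pics/{name}.png",np.ascontiguousarray(p[:,:,::-1]))
E
python3 - <<'E'
from h import *
np.set_printoptions(precision=4,suppress=True)
for n in ["scene","side"]:
    p,d=optics.get_image(n); np.savez(f"{n}0.npz",p=p,d=d)
    P,_=cloud(n,d); 
    for t in ["bin","bin_cover","template_mid","gauge","jaw_post","anvil_face"]:
        for r in finder.place_of(n,t)[:4]:
            u,v=np.round(r["xy"]).astype(int)
            dd=d[np.clip(v,0,399),np.clip(u,0,639)]
            o,dr=rays(n,[r["xy"]])
            print(n,t,round(r["confidence"],2),np.round(r["xy"],1),"P",o+dr[0]*dd)
E
```

```text
scene bin 0.95 [358.  139.7] P [0.4381 0.3223 0.0656]
scene bin 0.54 [236.4 304.2] P [ 0.4878 -0.2324  0.0135]
scene bin_cover 0.97 [355.8 158.8] P [0.4979 0.2043 0.1018]
scene bin_cover 0.82 [351.3 103.7] P [0.3494 0.4282 0.1001]
scene template_mid 0.85 [364.4 181.3] P [0.53   0.2016 0.0444]
scene template_mid 0.75 [427.7 162.5] P [0.6338 0.3725 0.0415]
scene template_mid 0.73 [308.4 164.2] P [0.3588 0.1915 0.0266]
scene gauge 0.97 [237.5 304.3] P [ 0.4939 -0.2337  0.0215]
scene jaw_post 0.93 [193.4 339. ] P [ 0.5132 -0.3453  0.0898]
scene jaw_post 0.23 [256.5 261.5] P [ 0.4545 -0.133   0.0186]
scene anvil_face 0.54 [256.7 259.5] P [ 0.4553 -0.1319  0.0256]
side bin 0.86 [295.4 269.3] P [0.5289 0.2531 0.0786]
side bin 0.75 [344.9 339.2] P [0.4049 0.4544 0.0894]
side bin_cover 0.86 [307.4 248.1] P [0.5022 0.1996 0.1003]
side bin_cover 0.74 [364.7 321.1] P [0.3622 0.4134 0.1003]
side template_mid 0.76 [255.7 314.7] P [0.6167 0.3601 0.0311]
side template_mid 0.73 [366.1 262.2] P [0.3505 0.2035 0.0602]
side template_mid 0.65 [296.  258.6] P [0.5332 0.1911 0.0497]
side gauge 0.82 [322.  174.1] P [ 0.4817 -0.2254  0.0116]
side jaw_post 0.49 [317.5 138.4] P [ 0.5024 -0.3358  0.0796]
side anvil_face 0.35 [328.3 187.2] P [ 0.4579 -0.116   0.0453]
```

Run:
```python
from h import *
np.set_printoptions(precision=4,suppress=True)
def rep(nm,X):
    X=np.asarray(X)
    r=cv2.minAreaRect((X[:,:2]*1000).astype(np.float32)); print(nm,len(X),"c",np.round(r[0],1),"sz",np.round(r[1],1),"ang",round(r[2],2),"z",np.median(X[:,2]))
for n in ["scene","side"]:
    f=np.load(f"{n}0.npz"); p,d=f["p"],f["d"]
    P,uv=cloud(n,d)
    tab=P[(P[:,0]>.3)&(P[:,0]<.7)&(P[:,1]>-.5)&(P[:,1]<.5)&(abs(P[:,2])<.01)]
    print(n,"table z",np.median(tab[:,2]))
    # bin rim
    q=P[(abs(P[:,2]-.1)<.004)&(P[:,0]>.38)&(P[:,0]<.72)&(P[:,1]>.08)&(P[:,1]<.32)]
    rep("rim",q)
    # in bin: template points
    c=np.array([.53,.2]); 
    # gauge bed
    q=P[(P[:,2]>.009)&(P[:,2]<.030)&(P[:,0]>.35)&(P[:,0]<.65)&(P[:,1]>-.5)&(P[:,1]<-.02)]
    rep("bed",q)
    q=P[(P[:,2]>.04)&(P[:,2]<.052)&(P[:,0]>.35)&(P[:,0]<.6)&(P[:,1]>-.2)&(P[:,1]<-.02)]
    rep("housing",q)
    q=P[(P[:,2]>.085)&(P[:,2]<.095)&(P[:,0]>.35)&(P[:,0]<.6)&(P[:,1]>-.4)&(P[:,1]<-.2)]
    rep("post",q); print(q.mean(0) if len(q) else '')
    # crops
    for k,(u,v,w,h) in dict(bin=(320,90,100,140) if n=="scene" else (240,215,160,160),gauge=(160,215,150,185) if n=="scene" else (290,120,80,100)).items():
        cv2.imwrite(f"pics/{n}_{k}.png",cv2.resize(p[v:v+h,u:u+w,::-1],None,fx=4,fy=4,interpolation=cv2.INTER_CUBIC)[:600,:800])
```

```text
scene table z 0.000739624880952694
rim 1165 c [529.9 216.5] sz [153.9 218.8] ang 72.45 z 0.10038041625346028
bed 6699 c [ 468.1 -270.9] sz [235.6 458. ] ang 0.01 z 0.014983223058836814
housing 193 c [468.1 -97. ] sz [74.1 50.3] ang 46.55 z 0.047037447047961534
post 127 c [ 508.6 -344.4] sz [20.2 16.9] ang 12.35 z 0.09022469011025946
[ 0.5096 -0.3443  0.0901]
side table z 0.0010546778223353703
rim 1147 c [533.  218.8] sz [156.4 211.7] ang 74.61 z 0.10031910208367234
bed 1396 c [ 489.1 -259.7] sz [435.  267.3] ang 81.05 z 0.015469491426459425
housing 93 c [458.6 -86.8] sz [62.3 84.4] ang 22.46 z 0.0465663148847526
post 26 c [ 506.8 -340.3] sz [17.7 23.5] ang 20.75 z 0.09046555479975454
[ 0.5069 -0.3392  0.0905]
```

Run:
```python
import cv2,numpy as np
a=cv2.imread('pics/scene_bin.png');b=cv2.imread('pics/side_gauge.png')
h=max(a.shape[0],b.shape[0]);o=np.zeros((h,a.shape[1]+b.shape[1],3),np.uint8)
o[:a.shape[0],:a.shape[1]]=a;o[:b.shape[0],a.shape[1]:]=b
cv2.imwrite('pics/comb.png',cv2.resize(o,(o.shape[1]*800//max(o.shape[1],800),o.shape[0]*800//max(800,o.shape[1]))))
```

```text
(no output)
```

View pics/comb.png

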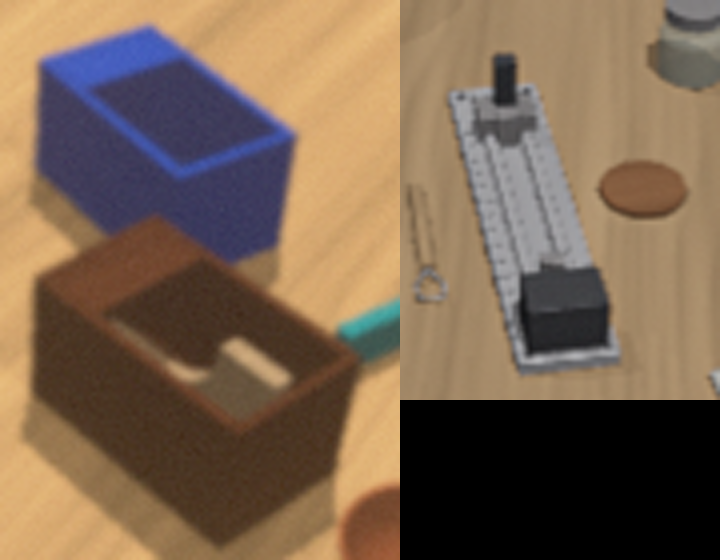

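Run:
```python
from h import *
np.set_printoptions(precision=4,suppress=True)
def rep(nm,X):
    X=np.asarray(X)
    if len(X)<5: print(nm,len(X));return
    r=cv2.minAreaRect((X[:,:2]*1000).astype(np.float32)); print(nm,len(X),"c",np.round(r[0],1),"sz",np.round(r[1],1),"ang",round(r[2],2),"z",np.median(X[:,2]))
for n in ["scene","side"]:
    p,d=optics.get_image(n); cp=campose(n)
    for t in ["bin","gauge","template_mid","jaw_post","anvil_face"]:
        for r in finder.regions_of(n,t)[:3]:
            m=r["region"]; P,uv=cloud(n,d,m,cp)
            print(n,t,round(r["confidence"],2),np.round(r["bbox"]),m.sum())
            if t=="bin": rep("  rim",P[abs(P[:,2]-.1)<.004])
            elif t=="gauge":
                rep("  bed",P[abs(P[:,2]-.0145)<.006]); rep("  hous",P[(P[:,2]>.055)&(P[:,2]<.064)])
                Q=P; h=np.histogram(Q[:,2],bins=np.arange(0,.1,.005))[0];print(h)
            else:
                print("   top",np.percentile(P[:,2],[5,50,95,99]),P.mean(0)); rep("  all",P)
```

```text
scene bin 0.97 [328. 141.  83.  83.] 4071
  rim 1047 c [540.2 190.5] sz [109.4 183. ] ang 74.02 z 0.10055271151916656
scene gauge 0.89 [165. 222. 128. 178.] 7671
  bed 4373 c [ 484.  -232.3] sz [ 82.2 373.5] ang 12.35 z 0.014622018480343946
  hous 539 c [ 479.6 -203.2] sz [ 62.9 306.7] ang 13.53 z 0.06045649160176192
[ 172  189 2577 1701  964  444   91  116  265  248   78  202  341   20
   22   18   23   56   66]
scene template_mid 0.7 [346. 166.  48.  30.] 391
   top [0.0389 0.0802 0.1007 0.1017] [0.5687 0.1791 0.0748]
  all 390 c [540.6 189. ] sz [ 94.7 167.4] ang 74.29 z 0.08021599687412267
scene template_mid 0.57 [291. 149.  24.  35.] 366
   top [0.0038 0.0246 0.0621 0.0638] [0.3557 0.184  0.0283]
  all 365 c [352.7 178. ] sz [103.6  13.1] ang 86.93 z 0.024623541344169664
scene template_mid 0.57 [403. 138.  47.  43.] 762
   top [0.0064 0.0371 0.0895 0.0915] [0.6379 0.3836 0.0428]
  all 759 c [627.7 359.7] sz [286.7  60.1] ang 83.67 z 0.03710754055793197
scene jaw_post 0.58 [183. 333.  36.  29.] 705
   top [0.0322 0.0459 0.0907 0.0918] [ 0.5157 -0.3427  0.0553]
  all 702 c [ 497.3
[... 972 characters left out ...]
54.] 988
   top [0.0025 0.0367 0.0921 0.094 ] [0.6351 0.3942 0.0419]
  all 982 c [643.7 365. ] sz [158.1  51.6] ang 66.12 z 0.03670282529028224
side template_mid 0.63 [366. 252.   2.  35.] 156
   top [-0.0014  0.0275  0.0636  0.0647] [0.3548 0.2003 0.0343]
  all 155 c [353.7 180.2] sz [109.8  11.7] ang 87.93 z 0.02750965866577393
side jaw_post 0.48 [306. 131.  21.  26.] 259
   top [0.0158 0.0446 0.0898 0.0925] [ 0.5053 -0.3371  0.0484]
  all 258 c [ 500.9 -405.8] sz [184.4  55.5] ang 86.28 z 0.04458144227153504
side anvil_face 0.56 [307. 132.  19.  21.] 221
   top [0.0263 0.046  0.0898 0.0926] [ 0.5058 -0.3317  0.0526]
  all 221 c [ 505.6 -334.5] sz [51.9 39.3] ang 3.73 z 0.04598451779981194
```

```bash
cat >> h.py <<'E'
def frame(st=None):
    st=st or arm.observe()
    return R.from_rotvec(st["ee_rot"]), st["position"]
def delta(p,Rt,p0,R0):
    "row (mm,deg) from (p0,R0) to (p,Rt)"
    return np.r_[R0.inv().apply(np.asarray(p)-p0)*1000,(R0.inv()*Rt).as_rotvec(degrees=True)]
def toolR(xdir,zdir):
    x=np.array(xdir,float);x/=np.linalg.norm(x);z=np.array(zdir,float);z-=x*(z@x);z/=np.linalg.norm(z)
    return R.from_matrix(np.c_[x,np.cross(z,x),z])
E
python3 - <<'E'
from h import *
np.set_printoptions(precision=3,suppress=True)
R0,p0=frame(); print(R0.as_matrix())
a=np.radians(-16); bx=np.array([np.cos(a),np.sin(a),0]); by=np.array([-np.sin(a),np.cos(a),0])
for s in (1,-1):
    Rt=toolR([0,0,-1],s*by)
    c=np.array([.54,.19,.30])
    print(s,delta(c,Rt,p0,R0), "tool y",Rt.as_matrix()[:,1])
E
```

```text
[[ 0.     0.964  0.267]
 [-0.     0.267 -0.964]
 [-1.    -0.     0.   ]]
1 [ -73.308  571.093 -664.227 -148.544    0.001    0.002] tool y [-0.961  0.276  0.   ]
-1 [ -73.308  571.093 -664.227   31.456    0.002   -0.   ] tool y [ 0.961 -0.276  0.   ]
```

Run:
```python
from h import *
np.set_printoptions(precision=1,suppress=True)
R0,p0=frame()
a=np.radians(-16); bx=np.array([np.cos(a),np.sin(a),0]); by=np.array([-np.sin(a),np.cos(a),0])
Rt=toolR([0,0,-1],-by)
print(delta(np.array([.54,.19,.30])-.07*bx,Rt,p0,R0))
```

```text
[ -73.3  511.4 -700.8   31.5    0.    -0. ]
```

>>> send_rows --rows '[[[-40, 50, -30, 2, 0, 0, 100], [-70, 90, -70, 4, 0, 0, 100], [-73, 130, -110, 6, 0, 0, 100], [-73, 165, -150, 8, 0, 0, 100], [-73, 200, -185, 10, 0, 0, 100], [-73, 235, -220, 12, 0, 0, 100], [-73, 270, -255, 14, 0, 0, 100], [-73, 300, -290, 16, 0, 0, 100]]]'

```text
clock: 2.25
position: [0.3631, -0.2727, 0.3]
ee_rot: [1.217, 1.203, -1.217]
force: [1.1, -0.2, -0.3]
width: 0.999
```

Run:
```python
from h import *
np.set_printoptions(precision=2,suppress=True)
R0,p0=frame(); print(p0,arm.observe()["joints"])
a=np.radians(-16); bx=np.array([np.cos(a),np.sin(a),0]); by=np.array([-np.sin(a),np.cos(a),0])
Rt=toolR([0,0,-1],-by)
print(delta(np.array([.54,.19,.30])-.07*bx,Rt,p0,R0))
```

```text
[ 0.36 -0.27  0.3 ] [ 0.67  0.1  -0.16  1.84  0.02  1.2  -1.08]
[  -0.28  104.34 -483.2    15.37    0.04   -0.06]
```

>>> send_rows --rows '[[[0, 12, -50, 2, 0, 0, 100], [0, 24, -98, 4, 0, 0, 100], [0, 34, -146, 6, 0, 0, 100], [0, 44, -194, 8, 0, 0, 100], [0, 54, -242, 10, 0, 0, 100], [0, 64, -290, 12, 0, 0, 100], [0, 72, -338, 14, 0, 0, 100], [0, 82, -384, 15, 0, 0, 100]]]'

```text
clock: 3.05
position: [0.4478, 0.1108, 0.3]
ee_rot: [1.408, 1.067, -1.406]
force: [-0.0, -0.1, 0.6]
width: 1.0
```

>>> send_rows --rows '[[[0, 10, -48, 0, 0, 0, 100], [0, 20, -95, 0, 0, 0, 100], [0, 20, -97, 0, 0, 0, 100], [0, 20, -97, 0, 0, 0, 100], [0, 20, -97, 0, 0, 0, 100], [0, 20, -97, 0, 0, 0, 40], [0, 20, -97, 0, 0, 0, 40], [0, 20, -97, 0, 0, 0, 40]]]'

```text
clock: 3.85
position: [0.4932, 0.1958, 0.2999]
ee_rot: [1.407, 1.067, -1.407]
force: [0.1, 0.2, 0.2]
width: 0.789
```

Run:
```python
from h import *
np.set_printoptions(precision=4,suppress=True)
st=arm.observe(); print(st["position"],st["joints"],st["dq"],st["width"])
cp=campose("wrist",st); p,d=optics.get_image("wrist"); save("wrist1",p); np.savez("wrist1.npz",p=p,d=d,T=cp[2])
for t in ["bin","bin_cover","template_mid"]:
    for r in finder.place_of("wrist",t)[:3]: print(t,r)
    if t!="bin_cover":
        for r in finder.regions_of("wrist",t)[:3]:
            P,uv=cloud("wrist",d,r["region"],cp)
            if t=="bin": P=P[abs(P[:,2]-.1)<.004]
            else: P=P[abs(P[:,2]-.098)<.006]
            if len(P)>5:
                q=cv2.minAreaRect((P[:,:2]*1000).astype(np.float32)); print(t,r["confidence"],r["bbox"],len(P),q,np.median(P[:,2]))
```

```text
[0.4932 0.1958 0.2999] [-0.0358  0.2831 -0.567   1.6545  0.1595  1.25   -2.4787] [-0.0034  0.0034 -0.0038 -0.0019 -0.0005  0.0016 -0.0028] 0.789187294719229
bin {'xy': [205.9, 259.5], 'confidence': 0.76}
bin {'xy': [307.9, 128.6], 'confidence': 0.58}
bin 0.91 [133.7, 194.6, 109.1, 129.4] 593 ((429.49609375, 385.8407287597656), (105.3668441772461, 121.11888885498047), 65.90077209472656) 0.09813491386827605
bin_cover {'xy': [305.6, 166.4], 'confidence': 0.59}
template_mid {'xy': [354.6, 258.2], 'confidence': 0.98}
template_mid {'xy': [308.8, 126.5], 'confidence': 0.8}
template_mid {'xy': [144.8, 100.9], 'confidence': 0.69}
template_mid 0.79 [300.2, 52.0, 14.4, 113.4] 636 ((592.46533203125, 178.25460815429688), (13.534028053283691, 44.62290954589844), 74.33739471435547) 0.0964259485077662
```

View pics/wrist1.png

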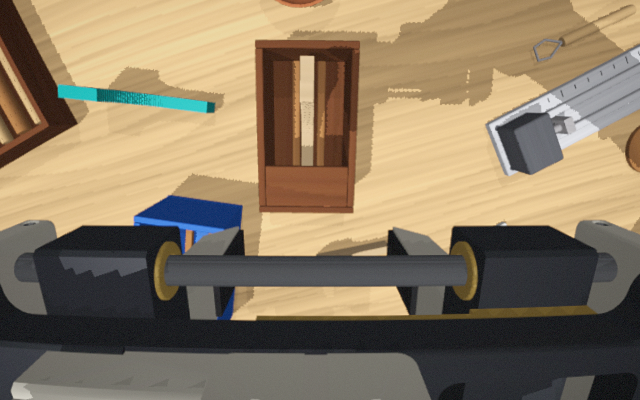

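Run:
```python
from h import *
np.set_printoptions(precision=4,suppress=True)
f=np.load("wrist1.npz"); K,D,_=campose("wrist"); cp=(K,D,f["T"])
m=np.zeros((400,640),bool); m[30:222,240:370]=1
P,uv=cloud("wrist",f["d"],m,cp)
print("table",np.median(P[P[:,2]<.02][:,2]))
Q=P[abs(P[:,2]-.0985)<.006]
q=cv2.minAreaRect((Q[:,:2]*1000).astype(np.float32)); print(q)
a=np.radians(-16); bx=np.array([np.cos(a),np.sin(a)]); by=np.array([-np.sin(a),np.cos(a)])
c=np.array([.5405,.1905]); L=(P[:,:2]-c)@np.c_[bx,by]
rim=np.abs(P[:,2]-.0985)<.006
print("rim x ext",np.percentile(L[rim,0],[.5,99.5]),"y",np.percentile(L[rim,1],[.5,99.5]))
t=rim&(abs(L[:,1])<.012)&(L[:,0]>0)&(L[:,0]<.081)
print("tmpl x",np.percentile(L[t,0],[1,50,99]),"y",np.percentile(L[t,1],[1,50,99]),"z",np.percentile(P[t,2],[5,50,95]),t.sum())
cv=rim&(L[:,0]<-.03)&(abs(L[:,1])<.04); print("cover z",np.median(P[cv,2]),"edge",np.percentile(L[cv,0],[1,99]))
for x0 in np.arange(-.04,.09,.005):
    s=(abs(L[:,1])<.005)&(abs(L[:,0]-x0)<.0025)
    print(round(x0,3),s.sum(),np.median(P[s,2]) if s.any() else None)
```

```text
table -0.00030676631123990883
((541.4735107421875, 192.7851104736328), (106.80992126464844, 181.8855743408203), 73.64673614501953)
rim x ext [-0.0895  0.0904] y [-0.0503  0.0551]
tmpl x [0.031  0.0538 0.0755] y [-0.0043  0.0025  0.0092] z [0.0951 0.0964 0.0978] 640
cover z 0.0985307646670906 edge [-0.0895 -0.0373]
-0.04 79 0.09783535577909674
-0.035 40 0.04162119394281416
-0.03 31 0.04170059810496396
-0.025 32 0.04146042263796143
-0.02 31 0.041795930354078914
-0.015 33 0.042243123988881026
-0.01 31 0.04351137460310628
-0.005 37 0.04501492065038859
-0.0 31 0.04734229549028862
0.005 32 0.04979479223821842
0.01 31 0.05412194010923005
0.015 32 0.057725624442966694
0.02 44 0.06427673046863952
0.025 45 0.07202884782622943
0.03 45 0.08985832201360133
0.035 45 0.09637341592434473
0.04 46 0.09640147442066599
0.045 49 0.09604134372827411
0.05 51 0.09636066182990471
0.055 51 0.09680424085659833
0.06 50 0.0965576617192018
0.065 49 0.09636766653458706
0.07 55 0.09659003580889153
0.075 34 0.09602671594406592
0.08 5 0.0064064719563285966
0.085 126 0.08756655872411567
```

```bash
cat > plan.py <<'E'
import numpy as np, heapq
# template outline in mm, frame x to tall, z from edge
def seg(a,b,n): return np.c_[np.linspace(a[0],b[0],n),np.linspace(a[1],b[1],n)]
t=np.linspace(0,np.pi/2,25); arc=np.c_[-25+55*np.cos(t),90-55*np.sin(t)]
TP=np.r_[seg((-75,0),(75,0),50),seg((75,0),(75,90),30),seg((75,90),(30,90),15),arc,seg((-25,35),(-75,35),17),seg((-75,35),(-75,0),12)]
def rect(P,x0,x1,z0,z1):
    dx=np.maximum(np.maximum(x0-P[:,0],P[:,0]-x1),0);dz=np.maximum(np.maximum(z0-P[:,1],P[:,1]-z1),0)
    return np.hypot(dx,dz)
def clr(P,floor=True):
    d=np.minimum(rect(P,-90.5,-37.5,92,100),rect(P,82.5,90.5,0,100))
    d=np.minimum(d,rect(P,-90.5,-82.5,0,100))
    return min(d.min(),(P[:,1].min()-8)*1.0+2) 
def body(g,phi):
    # gripper body+finger outline in template frame; phi: tool lean toward +x rel template
    B=np.r_[seg((-38,47),(38,47),12),seg((38,47),(38,160),12),seg((-38,47),(-38,160),12),seg((-80,130),(-38,130),6),seg((-10,-19),(-10,47),8),seg((10,-19),(10,47),8)]
    c,s=np.cos(phi),np.sin(phi)
    return np.c_[g[0]+B[:,0]*c+B[:,1]*s, g[1]-B[:,0]*s+B[:,1]*c]
def xf(P,x,z,th):
    c,s=np.cos(th),np.sin(th)
    return np.c_[x+P[:,0]*c-P[:,1]*s, z+P[:,0]*s+P[:,1]*c]
def bodyclr(B,x,z,th):
    Q=xf(B,x,z,th); n=40
    # body (first 42 pts) vs solid box; fingers vs walls
    return min(rect(Q[:42],-90.5,90.5,0,100).min(), clr(Q[42:]))
def plan(g,phi,S=4,A=4):
    B=body(g,np.radians(phi)); cache={}
    def C(n):
        if n not in cache:
            x,z,th=n[0]*S,8+n[1]*S,np.radians(n[2]*A)
            Q=xf(TP,x,z,th); cache[n]=(min(clr(Q),bodyclr(B,x,z,th)),Q[:,1].min())
        return cache[n]
    st=(0,0,0);pq=[(0,st)];best={st:0};par={}
    while pq:
        c,n=heapq.heappop(pq)
        if c>best[n]: continue
        if C(n)[1]>125: break
        for dx in(-1,0,1):
            for dz in(-1,0,1):
                for da in(-1,0,1):
                    m=(n[0]+dx,n[1]+dz,n[2]+da)
                    if m==n or not(0<=m[2]<=80/A and -40<m[0]<40 and 0<=m[1]<70): continue
                    k=C(m)[0]
                    if k<1.5: continue
                    w=(abs(dx)+abs(dz)+abs(da))**.5*(1+30*np.exp(-k/2.5))+.02*m[2]
                    if c+w<best.get(m,1e9): best[m]=c+w;par[m]=n;heapq.heappush(pq,(c+w,m))
    else: return None
    path=[n]
    while n in par: n=par[n];path.append(n)
    path=path[::-1]
    return [(m[0]*S,8+m[1]*S,m[2]*A,round(C(m)[0],1)) for m in path]
if __name__=="__main__":
    for phi in (0,15,25,35):
        p=plan((52,68),phi)
        if p is None: print(phi,None); continue
        print(phi,len(p),"min clr",min(q[3] for q in p[1:]),"max th",max(q[2] for q in p))
        if phi in(25,): print(p)
E
time python3 plan.py
```

```text
0 33 min clr 4.1 max th 40
15 33 min clr 4.1 max th 40
25 33 min clr 4.1 max th 40
[(0, 8, 0, np.float64(2.0)), (0, 12, 0, np.float64(6.0)), (0, 16, 0, np.float64(7.5)), (0, 20, 0, np.float64(7.5)), (0, 24, 0, np.float64(7.5)), (0, 28, 0, np.float64(7.5)), (0, 32, 4, np.float64(5.2)), (4, 36, 8, np.float64(4.2)), (4, 40, 12, np.float64(5.1)), (4, 44, 16, np.float64(4.8)), (4, 44, 20, np.float64(4.1)), (8, 48, 24, np.float64(6.0)), (8, 52, 28, np.float64(7.8)), (8, 56, 32, np.float64(8.3)), (12, 60, 36, np.float64(9.9)), (16, 64, 36, np.float64(10.0)), (20, 68, 40, np.float64(13.8)), (24, 72, 40, np.float64(16.2)), (28, 76, 40, np.float64(16.7)), (32, 80, 40, np.float64(17.2)), (36, 84, 40, np.float64(17.7)), (40, 88, 40, np.float64(17.9)), (44, 92, 40, np.float64(17.4)), (48, 96, 40, np.float64(16.9)), (52, 100, 36, np.float64(11.3)), (56, 104, 32, np.float64(11.3)), (60, 108, 28, np.float64(15.3)), (60, 112, 24, np.float64(19.0)), (60, 116, 20, np.float64(22.1)), (60, 120, 16, np.float64(24.3)), (60, 124, 12, np.float64(25.6)), (60, 128, 8, np.float64(29.1)), (60, 132, 4, np.float64(33.5))]
35 33 min clr 4.1 max th 40
real	0m10.472s
user	0m10.636s
sys	0m0.064s
```

```bash
sed -i 's/if k<1.5: continue/if k<1.5: continue\n                    th=m[2]*A\n                    if th<24 and m[1]*S-75*np.sin(np.radians(th))>4+th*0.6: continue/' plan.py
python3 - <<'E'
from plan import *
p=plan((52,68),0)
for q in p: print(q[:3],round(float(q[3]),1), end="; ")
E
python3 - <<'E'
from h import *
np.set_printoptions(precision=2,suppress=True)
R0,p0=frame()
a=np.radians(-16); bx=np.array([np.cos(a),np.sin(a),0]); by=np.array([-np.sin(a),np.cos(a),0])
Rt=toolR([0,0,-1],by)
print(p0,delta([.592,.1785,.17],Rt,p0,R0))
E
```

```text
(0, 8, 0) 2.0; (0, 12, 0) 6.0; (0, 16, 4) 4.8; (4, 20, 8) 3.6; (4, 24, 8) 4.2; (4, 28, 12) 5.1; (4, 32, 12) 5.1; (4, 36, 16) 4.8; (4, 40, 20) 4.1; (8, 44, 24) 6.0; (8, 48, 28) 6.8; (8, 52, 28) 7.8; (8, 56, 32) 8.3; (12, 60, 36) 9.9; (16, 64, 36) 10.0; (20, 68, 40) 13.8; (24, 72, 40) 16.2; (28, 76, 40) 16.7; (32, 80, 40) 17.2; (36, 84, 40) 17.7; (40, 88, 40) 17.9; (44, 92, 40) 17.4; (48, 96, 40) 16.9; (52, 100, 40) 16.5; (56, 104, 40) 16.5; (60, 108, 36) 16.3; (60, 112, 32) 15.5; (60, 116, 28) 18.6; (60, 120, 24) 22.2; (60, 124, 24) 23.9; (60, 128, 24) 25.5; (60, 132, 24) 27.1; (60, 136, 24) 28.7; (60, 140, 24) 30.3; (60, 144, 24) 32.0; (60, 148, 24) 33.9; (60, 152, 24) 36.1; (60, 156, 24) 38.6; [0.49 0.2  0.3 ] [ 129.62  100.04   -8.99 -179.55    0.01   -0.  ]
```

Approach: turn -180° about tool x while moving over the tall end.

>>> send_rows --rows '[[[0, 12, -1, -8, 0, 0, 35], [0, 25, -2, -16, 0, 0, 35], [0, 38, -3, -24, 0, 0, 35], [0, 50, -4, -32, 0, 0, 35], [0, 62, -5, -40, 0, 0, 35], [0, 75, -6, -48, 0, 0, 35], [0, 88, -7, -56, 0, 0, 35], [0, 100, -9, -64, 0, 0, 35]]]'

```text
clock: 4.95
position: [0.5926, 0.1782, 0.2994]
ee_rot: [0.563, 1.497, -0.563]
force: [-0.8, 0.3, -0.4]
width: 0.348
```

>>> send_rows --rows '[[[0, 0, 0, -8, 0, 0, 35], [0, 0, 0, -16, 0, 0, 35], [0, 0, 0, -24, 0, 0, 35], [0, 0, 0, -32, 0, 0, 35], [0, 0, 0, -40, 0, 0, 35], [0, 0, 0, -48, 0, 0, 35], [0, 0, 0, -56, 0, 0, 35], [0, 0, 0, -64, 0, 0, 35]]]'

```text
clock: 5.75
position: [0.592, 0.1785, 0.2995]
ee_rot: [-0.312, 1.548, 0.312]
force: [0.1, -0.3, 0.1]
width: 0.351
```

>>> send_rows --rows '[[[12, 0, 0, -8, 0, 0, 35], [25, 0, 0, -16, 0, 0, 35], [40, 0, 0, -24, 0, 0, 35], [55, 0, 0, -32, 0, 0, 35], [70, 0, 0, -40, 0, 0, 35], [80, 0, 0, -48, 0, 0, 35], [80, 0, 0, -51.5, 0, 0, 35], [80, 0, 0, -51.5, 0, 0, 35]]]'

```text
clock: 6.55
position: [0.5919, 0.1783, 0.2189]
ee_rot: [-1.0, 1.329, 1.002]
force: [1.0, -0.1, -0.3]
width: 0.352
```

Run:
```python
from h import *
np.set_printoptions(precision=4,suppress=True)
st=arm.observe(); print(st["position"],st["joints"],st["width"])
cp=campose("wrist",st); p,d=optics.get_image("wrist"); save("wrist2",p); np.savez("wrist2.npz",p=p,d=d,T=cp[2])
R0,p0=frame(st);a=np.radians(-16); bx=np.array([np.cos(a),np.sin(a),0]); by=np.array([-np.sin(a),np.cos(a),0])
print(delta([.592,.1785,.057],toolR([0,0,-1],by),p0,R0))
print("tool",R0.as_matrix())
```

```text
[0.5919 0.1783 0.2189] [ 0.311   0.7068 -1.1724  1.5376  0.6608  1.3429  0.3626] 0.35170068280800504
[161.901   -0.2131   0.2112  -0.0128  -0.0145  -0.0649]
tool [[-0.0012 -0.9612  0.2759]
 [ 0.0001  0.2759  0.9612]
 [-1.      0.0011 -0.0003]]
```

View pics/wrist2.png

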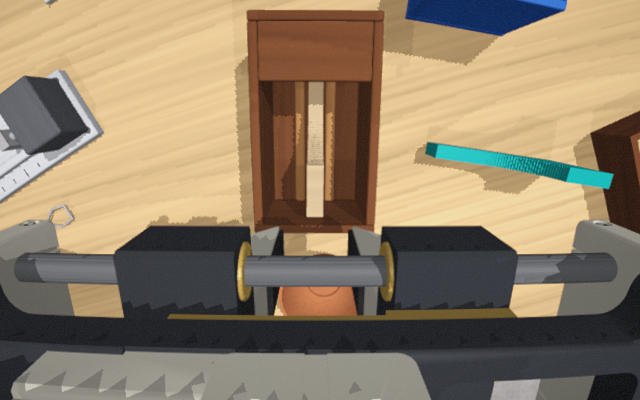

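Run:
```python
from h import *
np.set_printoptions(precision=4,suppress=True)
f=np.load("wrist2.npz"); K,D,_=campose("wrist"); cp=(K,D,f["T"])
m=np.zeros((400,640),bool); m[5:235,240:390]=1
P,uv=cloud("wrist",f["d"],m,cp)
a=np.radians(-16); bx=np.array([np.cos(a),np.sin(a)]); by=np.array([-np.sin(a),np.cos(a)])
c=np.array([.5413,.1927]); L=(P[:,:2]-c)@np.c_[bx,by]
print("table",np.median(P[P[:,2]<.02][:,2]))
rim=np.abs(P[:,2]-.099)<.006
q=cv2.minAreaRect((P[rim][:,:2]*1000).astype(np.float32)); print(q)
t=rim&(abs(L[:,1])<.014)&(L[:,0]>0)&(L[:,0]<.079)
print("tmpl x",np.percentile(L[t,0],[1,50,99]),"y",np.percentile(L[t,1],[1,50,99]),"z",np.percentile(P[t,2],[5,50,95]),t.sum())
q=cv2.minAreaRect((P[t][:,:2]*1000).astype(np.float32)); print(q)
```

```text
table 0.006041898720298311
((541.5714721679688, 192.82028198242188), (106.84384155273438, 181.3389892578125), 73.84764862060547)
tmpl x [0.0307 0.0518 0.0753] y [-0.0063  0.0006  0.0075] z [0.0953 0.0965 0.0976] 857
((592.5101928710938, 178.6787109375), (13.757699012756348, 45.2235221862793), 73.71328735351562)
```

>>> send_rows --rows '[[[-10, -5, 0, 0, 0, -8, 35], [-20, -10, 0, 0, 0, -16, 35], [-30, -15, 0, 0, 0, -24, 35], [-40, -20, 0, 0, 0, -32, 35], [-45, -20, 0, 0, 0, -40, 35], [-45, -20, 0, 0, 0, -40, 35], [-45, -20, 0, 0, 0, -40, 35], [-45, -20, 0, 0, 0, -40, 35]]]'

```text
clock: 7.4
position: [0.6123, 0.1727, 0.265]
ee_rot: [-1.33, 0.869, 0.464]
force: [-0.6, 0.1, -0.3]
width: 0.348
```

Run:
```python
from h import *
np.set_printoptions(precision=4,suppress=True)
st=arm.observe(); print(st["position"],st["joints"])
R0,p0=frame(st);a=np.radians(-16); bx=np.array([np.cos(a),np.sin(a),0]); by=np.array([-np.sin(a),np.cos(a),0])
print(delta([.592,.1785,.219],toolR([0,0,-1],by),p0,R0))
```

```text
[0.6123 0.1727 0.265 ] [ 0.1384  0.3826 -1.0217  1.9822  1.2278  1.0037 -0.2583]
[21.801  45.7176 -0.1363 -0.1982 -0.0123 39.8888]
```

>>> send_rows --rows '[[[5, 10, 0, 0, 0, 8, 35], [10, 20, 0, 0, 0, 16, 35], [15, 30, 0, 0, 0, 24, 35], [20, 40, 0, 0, 0, 32, 35], [22, 46, 0, 0, 0, 40, 35], [22, 46, 0, 0, 0, 40, 35], [22, 46, 0, 0, 0, 40, 35], [22, 46, 0, 0, 0, 40, 35]]]'

```text
clock: 8.2
position: [0.5906, 0.1796, 0.2187]
ee_rot: [-1.001, 1.327, 1.001]
force: [-0.9, 0.2, -0.2]
width: 0.351
```

Run:
```python
from h import *
np.set_printoptions(precision=3,suppress=True)
st=arm.observe(); print(st["position"],st["joints"])
R0,p0=frame(st);a=np.radians(-16.1); bx=np.array([np.cos(a),np.sin(a),0]); by=np.array([-np.sin(a),np.cos(a),0])
print(delta([.5925,.1785,.057],toolR([0,0,-1],by),p0,R0))
```

```text
[0.591 0.18  0.219] [ 0.295  0.682 -1.129  1.544  0.63   1.318  0.384]
[161.685  -1.895  -0.731   0.103   0.082   0.064]
```

>>> send_rows --rows '[[[40, -2, -1, 0, 0, 0, 35], [80, -2, -1, 0, 0, 0, 35], [105, -2, -1, 0, 0, 0, 35], [120, -2, -1, 0, 0, 0, 35], [135, -2, -1, 0, 0, 0, 35], [150, -2, -1, 0, 0, 0, 35], [161, -2, -1, 0, 0, 0, 35], [162, -2, -1, 0, 0, 0, 35]]]'

```text
clock: 9.0
position: [0.5921, 0.1771, 0.055]
ee_rot: [-1.001, 1.33, 1.001]
force: [-0.5, 1.0, 0.3]
width: 0.353
```

>>> send_rows --rows '[[[0, 0, 0, 0, 0, 0, 10], [0, 0, 0, 0, 0, 0, 5], [0, 0, 0, 0, 0, 0, 5], [0, 0, 0, 0, 0, 0, 5], [0, 0, 0, 0, 0, 0, 5], [0, 0, 0, 0, 0, 0, 5], [0, 0, 0, 0, 0, 0, 5], [0, 0, 0, 0, 0, 0, 5]]]' --grip_force 30

```text
clock: 9.8
position: [0.593, 0.1777, 0.0569]
ee_rot: [-1.0, 1.328, 1.0]
force: [-0.9, -0.5, 5.8]
width: 0.147
```

Run:
```python
from h import *
np.set_printoptions(precision=4,suppress=True)
st=arm.observe(); print(st)
p,d=optics.get_image("wrist"); save("wrist3",p)
p,d=optics.get_image("side"); save("side3",p)
from plan import *
P=plan((52,68),0)
g=np.array([[52,49.]])
g0=xf(g,0,8,0)[0]
for q in P[:26]:
    w=xf(g,q[0],q[1],np.radians(q[2]))[0]-g0
    print([round(-w[1],1),round(-w[0],1),0,0,0,-q[2]])
```

```text
{'clock': 9.8, 'joints': array([ 0.2386,  0.839 , -1.0056,  1.7045,  0.8017,  1.0647,  0.2544]), 'dq': array([ 0.0002, -0.0006,  0.0002, -0.0003, -0.0003, -0.0021,  0.0016]), 'joint_efforts': array([ -0.2147, -69.0126, -19.7268, -19.878 ,  -0.0267,  -0.1966,
        -0.0179]), 'position': array([0.593 , 0.1777, 0.0569]), 'ee_rot': array([-1.0005,  1.3277,  0.9999]), 'force': array([-0.9314, -0.4956,  5.7682]), 'ft_torque': array([ 0.0043, -0.0511, -0.012 ]), 'width': 0.14674827926973016}
[np.float64(-0.0), np.float64(-0.0), 0, 0, 0, 0]
[np.float64(-4.0), np.float64(-0.0), 0, 0, 0, 0]
[np.float64(-11.5), np.float64(3.5), 0, 0, 0, -4]
[np.float64(-18.8), np.float64(3.3), 0, 0, 0, -8]
[np.float64(-22.8), np.float64(3.3), 0, 0, 0, -8]
[np.float64(-29.7), np.float64(7.3), 0, 0, 0, -12]
[np.float64(-33.7), np.float64(7.3), 0, 0, 0, -12]
[np.float64(-40.4), np.float64(11.5), 0, 0, 0, -16]
[np.float64(-46.8), np.float64(15.9), 0, 0, 0, -20]
[np.float64(-52.9), np.float64(16.4), 0, 0, 0, -24]
[np.float64(-58.7), np.float64(21.1), 0, 0, 0, -28]
[np.float64(-62.7), np.float64(21.1), 0, 0, 0, -28]
[np.float64(-68.1), np.float64(25.9), 0, 0, 0, -32]
[np.float64(-73.2), np.float64(26.7), 0, 0, 0, -36]
[np.float64(-77.2), np.float64(22.7), 0, 0, 0, -36]
[np.float64(-82.0), np.float64(23.7), 0, 0, 0, -40]
[np.float64(-86.0), np.float64(19.7), 0, 0, 0, -40]
[np.float64(-90.0), np.float64(15.7), 0, 0, 0, -40]
[np.float64(-94.0), np.float64(11.7), 0, 0, 0, -40]
[np.float64(-98.0), np.float64(7.7), 0, 0, 0, -40]
[np.float64(-102.0), np.float64(3.7), 0, 0, 0, -40]
[np.float64(-106.0), np.float64(-0.3), 0, 0, 0, -40]
[np.float64(-110.0), np.float64(-4.3), 0, 0, 0, -40]
[np.float64(-114.0), np.float64(-8.3), 0, 0, 0, -40]
[np.float64(-118.0), np.float64(-12.3), 0, 0, 0, -40]
[np.float64(-121.2), np.float64(-21.3), 0, 0, 0, -36]
```

View pics/wrist3.png

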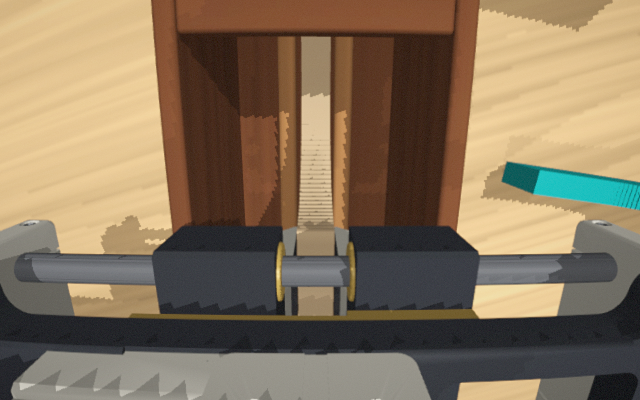

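>>> send_rows --rows '[[[-3, 0, 0, 0, 0, 0, 5], [-7, 2, 0, 0, 0, -2, 5], [-11, 3.5, 0, 0, 0, -4, 5], [-18, 3.5, 0, 0, 0, -7, 5], [-23, 4, 0, 0, 0, -9, 5], [-29, 7, 0, 0, 0, -12, 5], [-34, 8, 0, 0, 0, -13, 5], [-40, 11.5, 0, 0, 0, -16, 5]]]'

```text
clock: 10.7
position: [0.5823, 0.1797, 0.0963]
ee_rot: [-1.149, 1.152, 0.786]
force: [0.9, -0.3, -1.2]
width: 0.151
```

Run:
```python
from h import *
np.set_printoptions(precision=4,suppress=True)
st=arm.observe(); print(st["position"],st["force"],st["ft_torque"],st["width"],st["joints"])
p,d=optics.get_image("wrist"); save("wrist4",p)
p2,d=optics.get_image("scene"); save("scene4",cv2.resize(p2[90:240,290:450],None,fx=3.5,fy=3.5))
R0,p0=frame(st)
# row list in new frame: original planned offsets relative to grasp pose
a=np.radians(-16.1); 
Rg=R.from_rotvec([-1.0005,1.3277,.9999]); pg=np.array([.593,.1777,.0569])
for o in [(-47,16,-20),(-53,17,-24),(-60,21,-28),(-68,26,-32),(-75,26,-36),(-83,23,-40),(-94,12,-40),(-106,0,-40),(-118,-12,-40),(-150,-35,-40)]:
    print(np.round(delta(pg+Rg.apply([o[0]/1e3,o[1]/1e3,0]),Rg*R.from_rotvec([0,0,np.radians(o[2])]),p0,R0),1))
```

```text
[0.5823 0.1797 0.0963] [ 0.8641 -0.2616 -1.1831] [ 0.1318  0.1833 -0.0501] 0.15079749157199374 [ 0.1536  0.6437 -0.9456  1.9185  1.0091  0.9062 -0.0453]
[-8.7  2.9  1.  -0.1 -0.1 -4. ]
[-14.7   2.2   1.   -0.1  -0.1  -8. ]
[-22.6   4.1   0.9  -0.1  -0.1 -12. ]
[-31.6   6.8   0.9  -0.1  -0.1 -16. ]
[-38.4   4.8   0.9  -0.1  -0.1 -20. ]
[-45.2  -0.3   0.9  -0.1  -0.1 -24. ]
[-52.8 -13.9   0.9  -0.1  -0.1 -24. ]
[-61.  -28.7   0.9  -0.1  -0.1 -24. ]
[-69.2 -43.5   0.9  -0.1  -0.1 -24. ]
[-93.7 -74.5   1.   -0.1  -0.1 -24. ]
```

View pics/scene4.png

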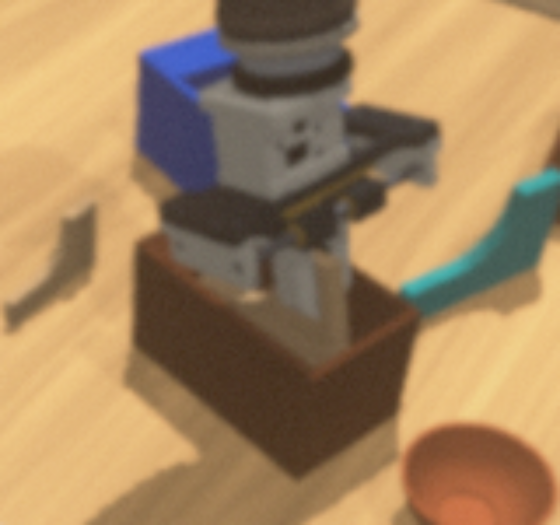

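View pics/wrist4.png

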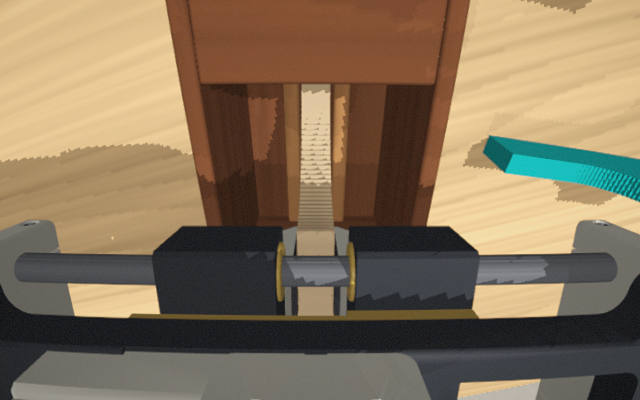

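>>> send_rows --rows '[[[-9, 3, 1, 0, 0, -4, 5], [-15, 2.5, 1, 0, 0, -8, 5], [-22, 4, 1, 0, 0, -12, 5], [-31, 6.5, 1, 0, 0, -16, 5], [-38, 5, 1, 0, 0, -20, 5], [-45, 0, 1, 0, 0, -24, 5], [-53, -14, 1, 0, 0, -24, 5], [-61, -28, 1, 0, 0, -24, 5]]]'

```text
clock: 11.6
position: [0.5915, 0.179, 0.162]
ee_rot: [-1.335, 0.868, 0.466]
force: [0.2, 0.2, -0.8]
width: 0.149
```

Run:
```python
from h import *
np.set_printoptions(precision=4,suppress=True)
st=arm.observe(); print(st["position"],st["force"],st["ft_torque"],st["width"],st["joints"])
p2,d=optics.get_image("scene"); save("scene5",cv2.resize(p2[70:240,290:450],None,fx=3.5,fy=3.5))
```

```text
[0.5915 0.179  0.162 ] [ 0.2362  0.2272 -0.7942] [0.2974 0.681  0.0111] 0.14915558003021767 [-0.0803  0.4738 -0.8142  2.1352  1.4345  0.9373 -0.5836]
```

View pics/scene5.png

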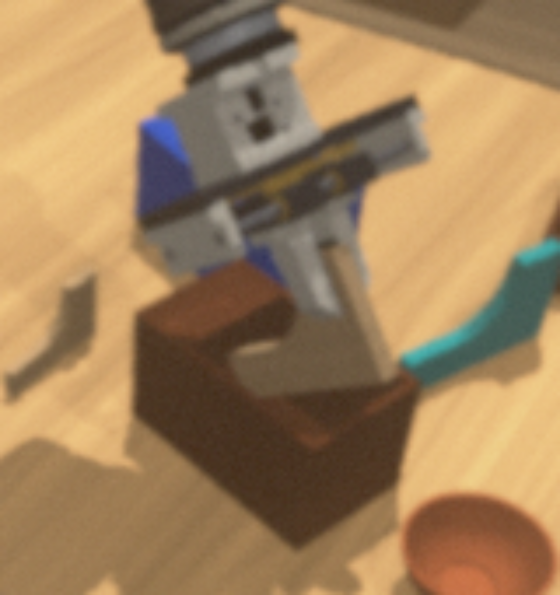

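>>> send_rows --rows '[[[-2, -17, 0, 0, 0, 0, 5], [-4, -34, 0, 0, 0, 0, 5], [-6, -52, 0, 0, 0, 0, 5], [-7, -70, 0, 0, 0, 0, 5], [-8, -85, 0, 0, 0, 0, 5], [-23, -98, 0, 0, 0, 0, 5], [-38, -111, 0, 0, 0, 0, 5], [-54, -124, 0, 0, 0, 0, 5]]]'

```text
clock: 12.45
position: [0.6494, 0.1614, 0.2833]
ee_rot: [-1.332, 0.87, 0.465]
force: [1.0, 0.2, -0.8]
width: 0.153
```

Run:
```python
from h import *
np.set_printoptions(precision=4,suppress=True)
st=arm.observe(); print(st["position"],st["force"],st["ft_torque"],st["width"],st["joints"])
p2,d=optics.get_image("scene"); save("scene6",p2)
p,d=optics.get_image("wrist"); save("wrist6",p)
for r in finder.place_of("scene","gauge")[:1]+finder.place_of("scene","jaw_post")[:1]: print(r)
```

```text
[0.6494 0.1614 0.2833] [ 1.0444  0.2084 -0.8059] [0.2752 0.676  0.0401] 0.15319958824925412 [ 0.0769  0.3535 -0.862   1.9072  1.155   0.9309 -0.1234]
{'xy': [240.0, 304.0], 'confidence': 0.66}
{'xy': [193.9, 341.0], 'confidence': 0.69}
```

View pics/scene6.png

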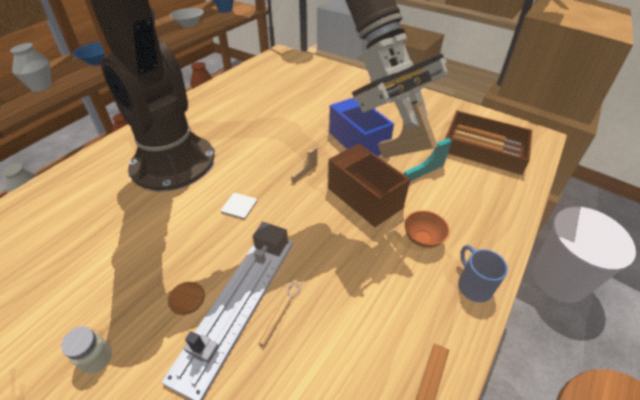

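View pics/wrist6.png

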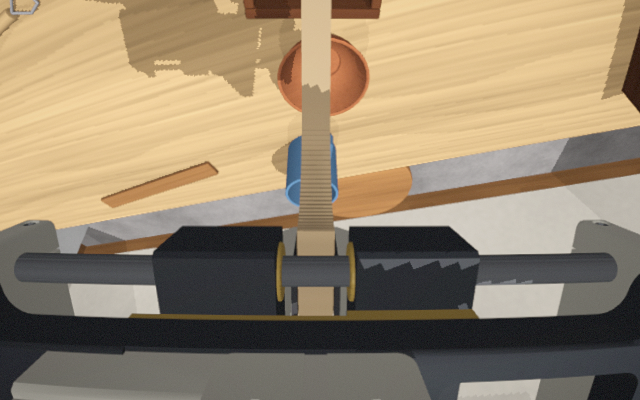

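```bash
cat >> h.py <<'E'
GA=np.radians(102.35); GX=np.array([np.cos(GA),np.sin(GA),0]); GY=np.array([-np.sin(GA),np.cos(GA),0]); GO=np.array([.4825,-.2245,0])
def rows(p,Rt,n,st=None,k0=1,):
    R0,p0=frame(st)
    d=delta(p,Rt,p0,R0)
    for i in range(1,n+1):
        f=i/n; print(np.round(np.r_[d[:3]*f,d[3:]*f],1).tolist())
    print("total",d)
E
python3 - <<'E'
from h import *
rows(GO-.052*GX+[0,0,.25],toolR([0,0,-1],-GY),14)
E
```

```text
[0.5, 3.1, -33.1, 4.2, 1.5, 2.6]
[1.0, 6.1, -66.1, 8.4, 3.1, 5.1]
[1.5, 9.2, -99.2, 12.6, 4.6, 7.7]
[2.0, 12.3, -132.3, 16.8, 6.1, 10.3]
[2.5, 15.4, -165.3, 21.0, 7.6, 12.9]
[3.0, 18.4, -198.4, 25.3, 9.2, 15.4]
[3.5, 21.5, -231.5, 29.5, 10.7, 18.0]
[4.0, 24.6, -264.5, 33.7, 12.2, 20.6]
[4.6, 27.7, -297.6, 37.9, 13.8, 23.1]
[5.1, 30.7, -330.7, 42.1, 15.3, 25.7]
[5.6, 33.8, -363.7, 46.3, 16.8, 28.3]
[6.1, 36.9, -396.8, 50.5, 18.3, 30.8]
[6.6, 40.0, -429.9, 54.7, 19.9, 33.4]
[7.1, 43.0, -462.9, 58.9, 21.4, 36.0]
total [   7.08647479   43.03817077 -462.92019385   58.92181108   21.40809828
   35.98529671]
```

>>> send_rows --rows '[[[0, 3, -30, 4, 1.5, 2.6, 5], [1, 6, -64, 8.4, 3, 5, 5], [1.5, 9, -98, 12.6, 4.6, 7.7, 5], [2, 12, -132, 16.8, 6, 10.3, 5], [2.5, 15, -165, 21, 7.6, 12.9, 5], [3, 18, -198, 25.3, 9.2, 15.4, 5], [3.5, 21.5, -231, 29.5, 10.7, 18, 5], [4, 24.6, -264, 33.7, 12.2, 20.6, 5]]]'

```text
clock: 13.45
position: [0.5594, -0.0885, 0.2631]
ee_rot: [-0.688, 1.315, 0.308]
force: [0.9, -1.1, -1.1]
width: 0.151
```

Run:
```python
from h import *
print(arm.observe()["joints"])
rows(GO-.052*GX+[0,0,.25],toolR([0,0,-1],-GY),6)
```

```text
[ 0.6355674   0.26589453 -0.83699438  1.86226508  0.51345908  0.93090611
  0.21978439]
[4.6, -16.9, -28.0, 4.2, 1.5, 2.5]
[9.2, -33.9, -56.1, 8.4, 3.0, 5.1]
[13.9, -50.8, -84.1, 12.6, 4.5, 7.6]
[18.5, -67.8, -112.2, 16.8, 6.0, 10.1]
[23.1, -84.7, -140.2, 21.0, 7.5, 12.7]
[27.7, -101.7, -168.2, 25.1, 9.1, 15.2]
total [  27.73827101 -101.6661304  -168.22689853   25.14073934    9.05550194
   15.1918272 ]
```

>>> send_rows --rows '[[[4, -15, -25, 4, 1.5, 2.5, 5], [9, -32, -54, 8.4, 3, 5, 5], [14, -50, -84, 12.6, 4.5, 7.6, 5], [18, -67, -112, 16.8, 6, 10, 5], [23, -84, -140, 21, 7.5, 12.7, 5], [27.7, -101.7, -168.2, 25.1, 9.1, 15.2, 5], [27.7, -101.7, -168.2, 25.1, 9.1, 15.2, 5], [27.7, -101.7, -168.2, 25.1, 9.1, 15.2, 5]]]'

```text
clock: 14.25
position: [0.4947, -0.2751, 0.2498]
ee_rot: [-0.171, 1.564, 0.17]
force: [-0.9, 0.6, -0.9]
width: 0.151
```

Run:
```python
from h import *
np.set_printoptions(precision=4,suppress=True)
st=arm.observe(); print(st["position"],st["joints"])
cp=campose("wrist",st); p,d=optics.get_image("wrist"); save("wrist7",p); np.savez("wrist7.npz",p=p,d=d,T=cp[2])
for t in ["gauge","anvil_face","jaw_post"]:
    for r in finder.place_of("wrist",t)[:2]:print(t,r)
rows(GO-.052*GX+[0,0,.25],toolR([0,0,-1],-GY),1)
p2,d=optics.get_image("scene"); save("scene7",p2);np.savez("scene7.npz",p=p2,d=d)
p3,d=optics.get_image("side"); save("side7",cv2.resize(p3[60:230,240:420],None,fx=3.5,fy=3.5));np.savez("side7.npz",p=p3,d=d)
```

```text
[ 0.4947 -0.2751  0.2498] [ 0.9197  0.4113 -0.7042  1.6442  0.283   1.1902  0.3677]
gauge {'xy': [314.5, 129.0], 'confidence': 0.67}
[1.6, -2.0, -2.8, 0.4, 0.1, 0.2]
total [ 1.5857 -2.0106 -2.769   0.3613  0.1382  0.1525]
```

View pics/wrist7.png

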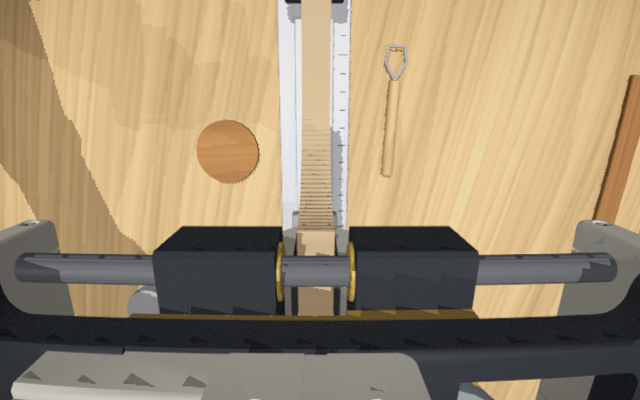

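View pics/scene7.png

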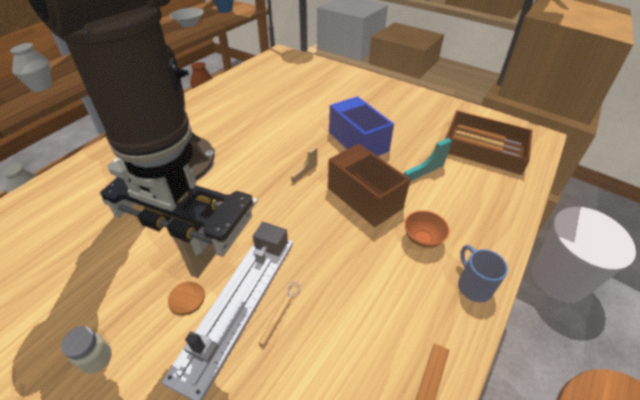

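View pics/side7.png

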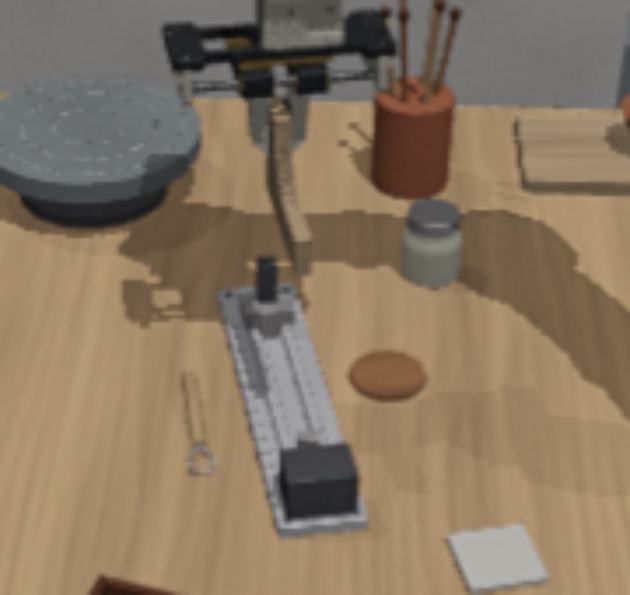

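Run:
```python
from h import *
np.set_printoptions(precision=1,suppress=True,linewidth=160)
K,D,_=campose("wrist")
f=np.load("wrist7.npz"); cp=(K,D,f["T"])
m=np.zeros((400,640),bool); m[0:225,200:420]=1
P,uv=cloud("wrist",f["d"],m,cp)
G=np.c_[(P-GO)@GX,(P-GO)@GY,P[:,2]]*1000
tm=(G[:,2]>90)
print("table",np.median(G[(G[:,2]<8)][:,2]))
q=G[tm&(abs(G[:,1])<20)]
print("tmpl n",len(q),"x",np.percentile(q[:,0],[.5,99.5]))
for x0 in range(-60,90,15):
    s=q[abs(q[:,0]-x0)<4]
    if len(s)>10: print(x0,len(s),"y",np.percentile(s[:,1],[2,98]),s[:,1].mean(),"z",np.median(s[:,2]))
b=G[(abs(G[:,2]-14)<5)]
for x0 in range(0,180,20):
    s=b[(abs(b[:,0]-x0)<8)]
    if len(s)>20: print("bed",x0,len(s),"y",np.percentile(s[:,1],[1,99]),"z",np.median(s[:,2]))
for n in ["scene","side"]:
    f=np.load(f"{n}7.npz"); P,uv=cloud(n,f["d"])
    G=np.c_[(P-GO)@GX,(P-GO)@GY,P[:,2]]*1000
    G=G[(abs(G[:,0])<230)&(abs(G[:,1])<60)]
    print(n,"table",np.median(G[G[:,2]<6][:,2]))
    b=G[abs(G[:,2]-14)<5]
    r=cv2.minAreaRect(b[:,:2].astype(np.float32)); print(" bed",r)
    print(" bed x",np.percentile(b[:,0],[.3,99.7]))
    for nm,zl,xl in [("hous",(56,64),(120,190)),("post",(86,94),(-150,-90)),("anvilblk",(40,55),(90,128)),("jawblk",(40,48),(-160,-70))]:
        s=G[(G[:,2]>zl[0])&(G[:,2]<zl[1])&(G[:,0]>xl[0])&(G[:,0]<xl[1])]
        if len(s)>4: print(" ",nm,len(s),"x",np.percentile(s[:,0],[2,50,98]),"y",np.percentile(s[:,1],[2,50,98]),"z",np.median(s[:,2]))
```

```text
table -1.3841034818397047
tmpl n 6668 x [-27.5  66.1]
-30 362 y [-8.9  4.5] -2.0765969758023846 z 279.26568779228535
-15 648 y [-8.8  4.5] -2.172238474892331 z 254.30613401505087
0 479 y [-8.8  4.5] -2.205691359128511 z 241.66380469367246
15 458 y [-8.8  4.6] -2.06786915547146 z 235.79570902089796
30 492 y [-9.2  4.5] -2.322273285314121 z 234.44681636685425
45 512 y [-9.   4.4] -2.3211830232910673 z 234.39760588475463
60 522 y [-8.4  4.8] -1.9408374018764296 z 234.43629350011554
bed 0 588 y [-96.   38.7] z 12.268725755341741
bed 20 616 y [-96.3  38.5] z 12.300828325722463
bed 40 603 y [-97.1  39. ] z 12.258231284401122
bed 60 480 y [-39.8  39.6] z 12.493883269137696
bed 80 493 y [-39.3  39.4] z 12.4053466930793
bed 100 528 y [-39.9  40. ] z 12.453251851987702
bed 120 672 y [-39.5  38.6] z 12.432164567750064
scene table 0.6471678988781981
 bed ((-7.8843536376953125, 0.5078887939453125), (374.1265869140625, 82.15481567382812), 0.004328286740928888)
 bed x [-194.2  170. ]
  hous 504 x [126.9 148.5 172.1] y [-29.7  -0.8  30.1] z 60.32194354209225
  post 124 x [-131.2 -122.9 -114.9] y [-9.2 -0.8  9.3] z 90.18089013280483
  anvilblk 168 x [ 94.7 125.5 127.8] y [-27.2  -1.8  27.3] z 48.086858325867176
  jawblk 336 x [-134.8 -120.4  -99.5] y [-25.6 -11.5  24. ] z 44.85131731487757
side table 1.0222823227846178
 bed ((-7.2073974609375, 0.9980659484863281), (81.1926498413086, 386.0877380371094), 89.98037719726562)
 bed x [-193.4  184.4]
  hous 224 x [130.9 157.5 179.6] y [-29.7   0.6  30.6] z 60.596362400095586
  post 20 x [-132.2 -118.2 -106.8] y [-8.2  2.3 10.1] z 89.43569531488144
  anvilblk 26 x [ 96.2 105.3 111.4] y [-8.9  1.  10.7] z 48.47246552906481
  jawblk 78 x [-128.9 -107.9  -94.8] y [-24.6  -0.   26.4] z 44.77706365524486
```

>>> send_rows --rows '[[[25, 5, -2, 0.4, 0, 0.2, 5], [55, 10, -2, 0.4, 0, 0.2, 5], [85, 15, -2, 0.4, 0, 0.2, 5], [110, 15, -2, 0.4, 0, 0.2, 5], [130, 15, -2, 0.4, 0, 0.2, 5], [145, 15, -2, 0.4, 0, 0.2, 5], [150, 15, -2, 0.4, 0, 0.2, 5], [150, 15, -2, 0.4, 0, 0.2, 5]]]'

```text
clock: 15.35
position: [0.491, -0.2601, 0.1016]
ee_rot: [-0.166, 1.562, 0.168]
force: [1.6, -0.2, -1.8]
width: 0.153
```

Run:
```python
from h import *
np.set_printoptions(precision=1,suppress=True,linewidth=160)
st=arm.observe(); print(st["joints"],st["force"],st["ft_torque"]*10)
cp=campose("wrist",st); p,d=optics.get_image("wrist"); save("wrist8",p)
p2,_=optics.get_image("side"); save("side8",cv2.resize(p2[80:230,270:390],None,fx=4,fy=4))
m=np.zeros((400,640),bool); m[0:225,200:420]=1
P,uv=cloud("wrist",d,m,cp)
G=np.c_[(P-GO)@GX,(P-GO)@GY,P[:,2]]*1000
q=G[(abs(G[:,1])<20)&(G[:,2]>65)&(G[:,0]<97)]
print("x",np.percentile(q[:,0],[.5,99.5]))
for x0 in range(-30,110,15):
    s=q[abs(q[:,0]-x0)<4]
    if len(s)>10: print(x0,len(s),"y",np.percentile(s[:,1],[2,98]),s[:,1].mean(),"z",np.median(s[:,2]))
for x0 in (70,85,100,120):
    for zz in (10,20,45):
        s=G[(abs(G[:,0]-x0)<5)&(abs(G[:,2]-zz-2)<4)]
        if len(s)>5:print(x0,zz,len(s),np.percentile(s[:,1],[1,10,50,90,99]))
rows(GO-.035*GX+[0,0,.095],toolR([0,0,-1],-GY),1,st)
```

```text
[ 0.8  0.5 -0.6  1.8  0.4  0.9  0.2] [ 1.6 -0.2 -1.8] [-0.7 -1.1  0.2]
x [-12.1  81.5]
-15 286 y [-8.4  5.1] -1.7557931281220716 z 131.73499801685932
0 649 y [-8.5  4.9] -1.8152909292023094 z 106.51238688683318
15 482 y [-8.5  4.7] -1.9201526286933628 z 93.68716900126259
30 472 y [-8.6  4.7] -1.9499666606814152 z 87.73675236299987
45 485 y [-9.   4.6] -2.139817204454099 z 86.31303400387038
60 523 y [-9.   4.5] -2.1124035549079037 z 86.33250234832174
75 514 y [-8.4  4.8] -1.7852556275008513 z 86.3866673788213
70 10 849 [-39.7 -35.9   8.5  35.3  38.9]
70 20 460 [-20.5 -19.   11.4  18.7  20.7]
85 10 886 [-39.6 -36.1   9.3  35.5  39.1]
85 20 472 [-21.  -18.9  11.2  18.9  20.4]
100 10 815 [-39.2 -35.7  10.9  35.9  39.3]
100 20 317 [-20.9 -19.4   9.5  18.1  20.1]
[6.6, 1.6, -0.7, -0.2, 0.1, -0.1]
total [ 6.6  1.6 -0.7 -0.2  0.1 -0.1]
```

View pics/wrist8.png

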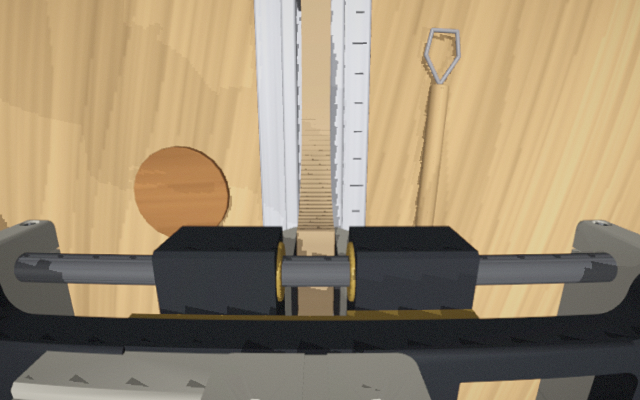

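View pics/side8.png

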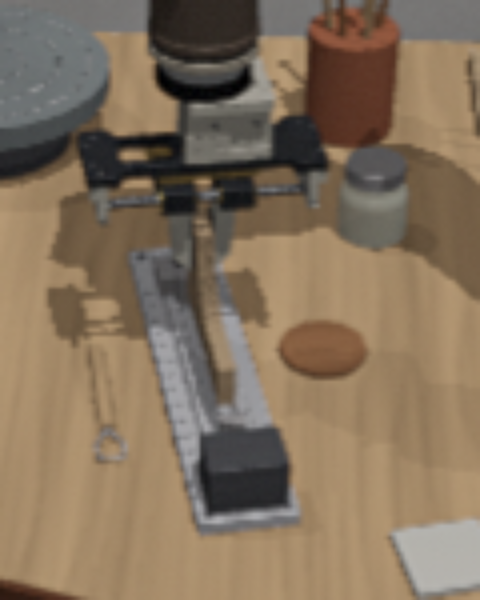

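>>> send_rows --rows '[[[3, 0, -1.5, 0, 0, 0, 5], [10, 0, -1.5, 0, 0, 0, 5], [17, 0, -1.5, 0, 0, 0, 5], [23, 0, -1.5, 0, 0, 0, 5], [29, 0, -1.5, 0, 0, 0, 5], [34, 0, -1.5, 0, 0, 0, 5], [36, 0, -1.5, 0, 0, 0, 5], [36, 0, -1.5, 0, 0, 0, 5]]]'

```text
clock: 16.25
position: [0.4894, -0.2605, 0.0654]
ee_rot: [-0.166, 1.562, 0.168]
force: [-0.2, -0.1, 0.5]
width: 0.152
```

Run:
```python
from h import *
np.set_printoptions(precision=4,suppress=True,linewidth=160)
st=arm.observe(); print(st["position"],st["force"],st["ft_torque"])
cp=campose("wrist",st); p,d=optics.get_image("wrist"); 
p2,_=optics.get_image("side"); a=cv2.resize(p2[110:220,290:370],None,fx=5,fy=5); b=cv2.resize(p[0:230,230:400],(400,550)); save("c9",np.hstack([a,b]))
```

```text
[ 0.4894 -0.2605  0.0654] [-0.2391 -0.0669  0.5145] [-0.0287 -0.1014 -0.0071]
```

View pics/c9.png

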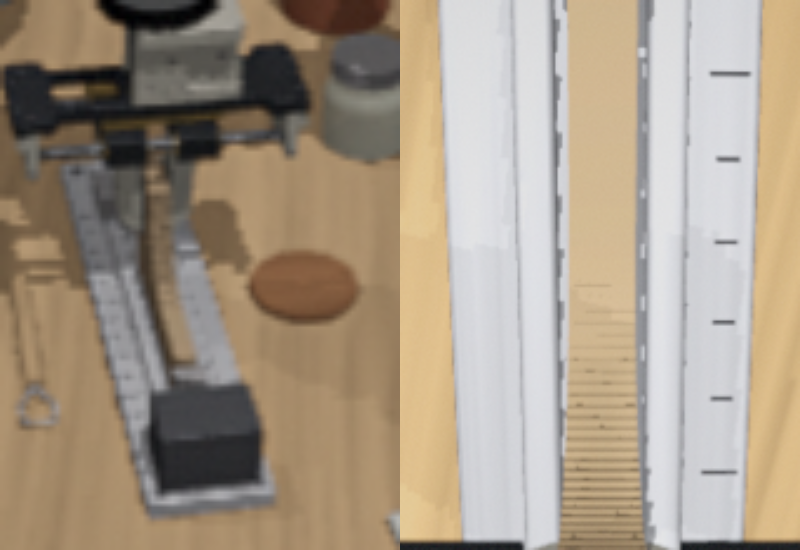

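>>> send_rows --rows '[[[0.5, 0, 0, 0, 0, 0, 5], [1, 0, 0, 0, 0, 0, 5], [1.5, 0, 0, 0, 0, 0, 5], [2, 0, 0, 0, 0, 0, 5], [2.5, 0, 0, 0, 0, 0, 5], [2.5, 0, 0, 0, 0, 0, 5], [2.5, 0, 0, 0, 0, 0, 5], [2.5, 0, 0, 0, 0, 0, 5]]]'

```text
clock: 17.15
position: [0.4896, -0.2606, 0.0632]
ee_rot: [-0.166, 1.562, 0.167]
force: [-0.1, -0.8, -1.1]
width: 0.152
```

>>> send_rows --rows '[[[0.5, 0, 0, 0, 0, 0, 5], [1, 0, 0, 0, 0, 0, 5], [1.5, 0, 0, 0, 0, 0, 5], [1.5, 0, 0, 0, 0, 0, 5], [1.5, 0, 0, 0, 0, 0, 5], [1.5, 0, 0, 0, 0, 0, 5], [1.5, 0, 0, 0, 0, 0, 5], [1.5, 0, 0, 0, 0, 0, 5]]]'

```text
clock: 17.95
position: [0.4897, -0.2606, 0.0628]
ee_rot: [-0.167, 1.562, 0.167]
force: [-3.1, 1.9, 11.9]
width: 0.15
```

Contact (11.9 N up). Release, opening partway, then rise.

>>> send_rows --rows '[[[-1, 0, 0, 0, 0, 0, 25], [-1, 0, 0, 0, 0, 0, 35], [-1, 0, 0, 0, 0, 0, 35], [-1, 0, 0, 0, 0, 0, 35], [-10, 0, 0, 0, 0, 0, 35], [-30, 0, 0, 0, 0, 0, 35], [-60, 0, 0, 0, 0, 0, 35], [-100, 0, 0, 0, 0, 0, 35]]]'

```text
clock: 18.75
position: [0.4884, -0.2603, 0.1621]
ee_rot: [-0.165, 1.564, 0.169]
force: [1.2, -1.1, -0.3]
width: 0.351
```

Run:
```python
from h import *
np.set_printoptions(precision=4,suppress=True,linewidth=160)
st=arm.observe(); print(st["position"],st["force"],st["joints"])
cp=campose("wrist",st); p,d=optics.get_image("wrist"); save("wrist10",p)
p2,d2=optics.get_image("side"); p3,d3=optics.get_image("scene"); a=cv2.resize(p2[110:220,290:370],None,fx=5,fy=5); b=cv2.resize(p3[215:390,160:300],(400,550)); save("c10",np.hstack([a,b]))
for n,dd in (("wrist",d),("side",d2),("scene",d3)):
    P,uv=cloud(n,dd,None,cp if n=="wrist" else None)
    G=np.c_[(P-GO)@GX,(P-GO)@GY,P[:,2]]*1000
    if n=="wrist": G=G[uv[:,1]<222]
    for nm,zl,xl in [("post",(80,94),(-150,-90)),("jawblk",(38,48),(-160,-70)),("tall",(97,110),(-80,80)),("low",(44,54),(30,94)),("anv",(44,53),(95,128))]:
        s=G[(G[:,2]>zl[0])&(G[:,2]<zl[1])&(G[:,0]>xl[0])&(G[:,0]<xl[1])&(abs(G[:,1])<25)]
        if len(s)>8: print(n,nm,len(s),"x",np.percentile(s[:,0],[2,50,98]).round(1),"y",np.percentile(s[:,1],[2,50,98]).round(1),"z",np.median(s[:,2]).round(1))
```

```text
[ 0.4884 -0.2603  0.1621] [ 1.2263 -1.0658 -0.287 ] [ 0.8865  0.4754 -0.6806  1.7882  0.3459  1.0014  0.2833]
wrist tall 921 x [-41.1 -26.4 -12.7] y [-7.  -0.3  6.4] z 102.5
wrist low 1533 x [31.3 62.2 91.4] y [-7.7 -0.8  5.5] z 47.5
wrist anv 483 x [ 96.2 102.  108.2] y [-9.8 -0.   9.7] z 47.4
side post 33 x [-132.3 -117.7 -108.1] y [-9.1  1.6  9.6] z 88.8
side jawblk 43 x [-130.  -108.5  -94.9] y [-24.1 -13.4   2.5] z 44.6
side tall 46 x [-54.8 -30.6  -8.7] y [-6.   0.3  7.8] z 104.6
side low 63 x [31.1 60.8 90.2] y [-6.5  0.6  7.2] z 49.7
side anv 24 x [ 96.1 105.  110.6] y [-8.6  3.  10.9] z 49.7
scene post 149 x [-131.4 -123.3 -114.6] y [-9.8 -2.1  9.5] z 90.0
scene jawblk 328 x [-134.9 -121.6  -99.7] y [-24.7 -10.7  23.1] z 44.8
scene tall 222 x [-58.6 -37.8 -14.5] y [-6.6 -0.6  7.8] z 104.2
scene low 95 x [31.8 59.5 89.4] y [-7.8 -5.6 -1.7] z 49.0
scene anv 52 x [ 95.2 125.9 127.7] y [-23.9  -7.8   4.5] z 48.6
```

View pics/c10.png

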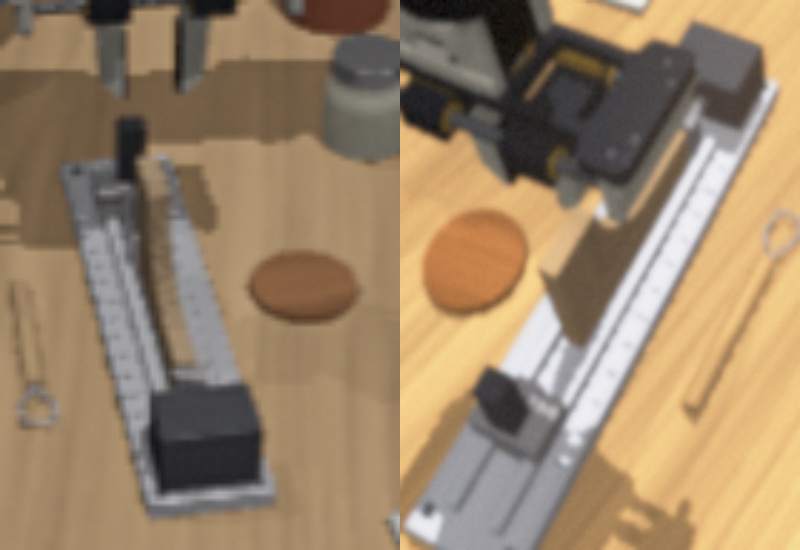

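View pics/wrist10.png

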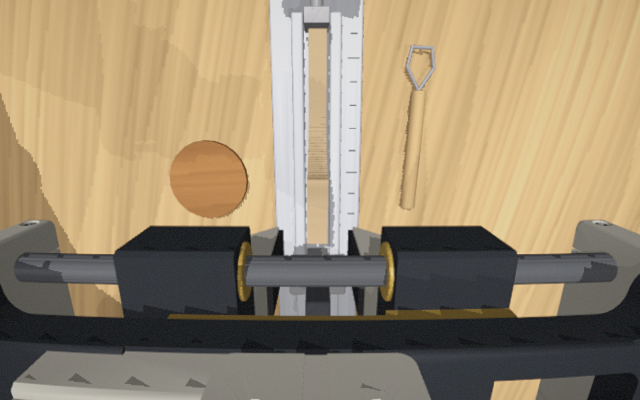

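>>> send_rows --rows '[[[0, -20, 0, 0, 0, 0, 50], [0, -45, 0, 0, 0, 0, 50], [0, -70, 0, 0, 0, 0, 50], [0, -95, 0, 0, 0, 0, 50], [0, -115, 0, 0, 0, 0, 50], [0, -130, 0, 0, 0, 0, 50], [0, -134, 0, 0, 0, 0, 50], [0, -134, 0, 0, 0, 0, 50]]]'

```text
clock: 19.7
position: [0.5174, -0.3915, 0.1611]
ee_rot: [-0.165, 1.562, 0.168]
force: [0.9, -0.6, 0.7]
width: 0.5
```

Run:
```python
from h import *
np.set_printoptions(precision=4,suppress=True,linewidth=160)
st=arm.observe(); print(st["position"],st["force"],st["joints"],st["width"])
cp=campose("wrist",st); p,d=optics.get_image("wrist"); save("wrist11",p); np.savez("wrist11.npz",p=p,d=d,T=cp[2])
P,uv=cloud("wrist",d,None,cp)
G=np.c_[(P-GO)@GX,(P-GO)@GY,P[:,2]]*1000
G=G[uv[:,1]<222]
for nm,zl,xl in [("post",(83,94),(-150,-90)),("jawblk",(38,48),(-160,-70)),("tall",(97,110),(-80,80)),("bed",(8,16),(-200,100))]:
        s=G[(G[:,2]>zl[0])&(G[:,2]<zl[1])&(G[:,0]>xl[0])&(G[:,0]<xl[1])&(abs(G[:,1])<55)]
        if len(s)>8: print(nm,len(s),"x",np.percentile(s[:,0],[1,50,99]).round(1),"y",np.percentile(s[:,1],[1,50,99]).round(1),"z",np.median(s[:,2]).round(1))
print("TCP gauge",(st["position"]-GO)@GX,(st["position"]-GO)@GY)
```

```text
[ 0.5174 -0.3915  0.1611] [ 0.9155 -0.608   0.7455] [ 0.9654  0.6121 -0.6295  1.5501  0.3853  1.1055  0.4602] 0.500358549126109
post 771 x [-130.1 -121.1 -112.5] y [-10.4  -0.9   8.6] z 88.4
jawblk 2051 x [-132.7 -111.   -97.8] y [-26.4  -0.5  24.7] z 42.7
tall 844 x [-57.7 -48.7 -39. ] y [-6.9 -0.3  6.8] z 102.5
bed 11083 x [-191.7  -92.8  -13.5] y [-40.1  -0.7  38.7] z 12.5
TCP gauge -0.17060584675521603 0.00159257610675164
```

View pics/wrist11.png

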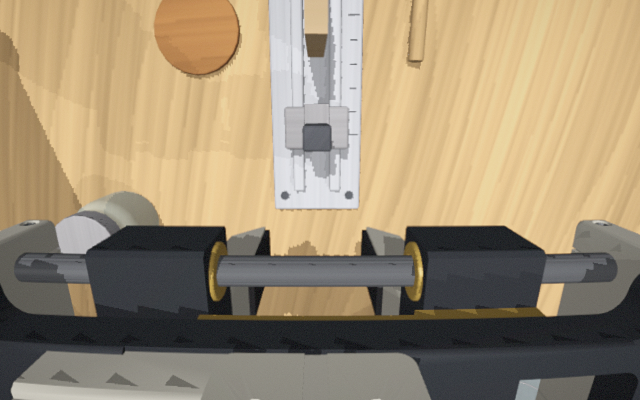

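>>> send_rows --rows '[[[0, 25, 1, 0, 0, 0, 50], [0, 45, 1, 0, 0, 0, 50], [15, 49, 1, 0, 0, 0, 50], [45, 49, 1, 0, 0, 0, 50], [75, 49, 1, 0, 0, 0, 50], [95, 49, 1, 0, 0, 0, 50], [104, 49, 1, 0, 0, 0, 50], [104, 49, 1, 0, 0, 0, 50]]]'

```text
clock: 20.55
position: [0.508, -0.3423, 0.057]
ee_rot: [-0.166, 1.563, 0.169]
force: [-0.9, 0.9, 0.9]
width: 0.499
```

Run:
```python
from h import *
np.set_printoptions(precision=4,suppress=True,linewidth=160)
st=arm.observe(); print(st["position"],st["force"],st["width"])
print("TCP gauge",(st["position"]-GO)@GX,(st["position"]-GO)@GY)
p,d=optics.get_image("side"); a=cv2.resize(p[110:220,290:370],None,fx=5,fy=5);p,d=optics.get_image("scene");b=cv2.resize(p[240:390,140:300],(440,550)); 
save("c12",np.hstack([a[:550,:360],b]))
```

```text
[ 0.508  -0.3423  0.057 ] [-0.9069  0.9361  0.8513] 0.4989398998096069
TCP gauge -0.12049979631162656 0.00031119916487477774
```

View pics/c12.png

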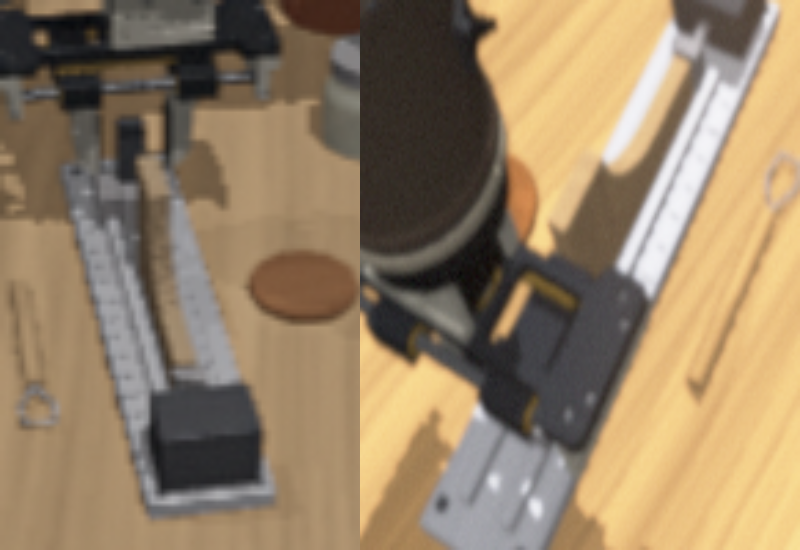

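Fingers straddle the post. Close on it at 35 N.

>>> send_rows --rows '[[[0, 0, 0, 0, 0, 0, 30], [0, 0, 0, 0, 0, 0, 22], [0, 0, 0, 0, 0, 0, 15], [0, 0, 0, 0, 0, 0, 10], [0, 0, 0, 0, 0, 0, 10], [0, 0, 0, 0, 0, 0, 10], [0, 0, 0, 0, 0, 0, 10], [0, 0, 0, 0, 0, 0, 10]]]' --grip_force 35

```text
clock: 21.45
position: [0.5084, -0.3438, 0.0581]
ee_rot: [-0.166, 1.562, 0.167]
force: [-2.0, -0.0, 5.9]
width: 0.218
```

>>> send_rows --rows '[[[0, 3, 0, 0, 0, 0, 10], [0, 8, 0, 0, 0, 0, 10], [0, 13, 0, 0, 0, 0, 10], [0, 18, 0, 0, 0, 0, 10], [0, 23, 0, 0, 0, 0, 10], [0, 28, 0, 0, 0, 0, 10], [0, 32, 0, 0, 0, 0, 10], [0, 34, 0, 0, 0, 0, 10]]]'

```text
clock: 22.25
position: [0.5016, -0.3127, 0.0582]
ee_rot: [-0.167, 1.561, 0.163]
force: [0.6, -7.5, 1.2]
width: 0.215
```

Run:
```python
from h import *
np.set_printoptions(precision=4,suppress=True,linewidth=160)
st=arm.observe(); print(st["position"],st["force"],st["force"]@GX,st["force"]@GY,st["width"])
print("TCP gauge",(st["position"]-GO)@GX,(st["position"]-GO)@GY)
p,d=optics.get_image("side"); a=cv2.resize(p[110:220,290:370],None,fx=5,fy=5);p,d=optics.get_image("scene");b=cv2.resize(p[220:390,140:300],(440,550)); 
save("c13",np.hstack([a[:550,:360],b]))
```

```text
[ 0.5016 -0.3127  0.0582] [ 0.5856 -7.5424  1.1992] -7.49313593716993 1.041182574522547 0.2145708786648676
TCP gauge -0.09026779242109749 0.0002056143319180184
```

View pics/c13.png

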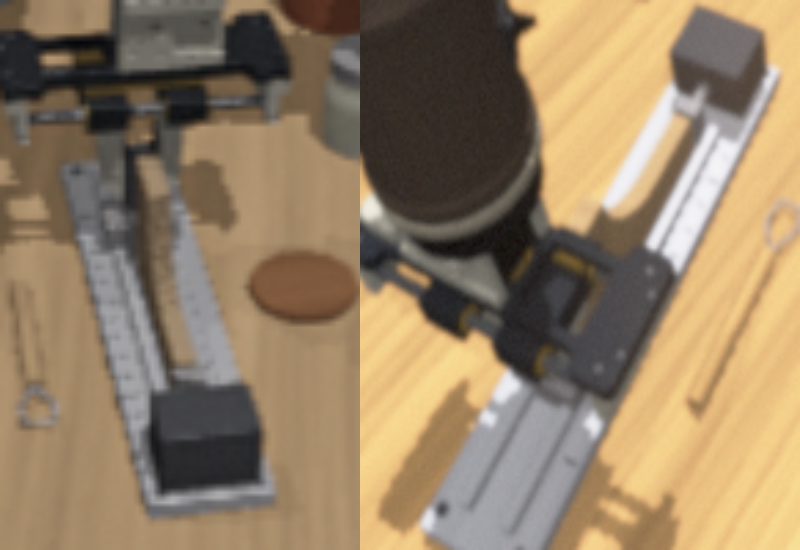

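>>> send_rows --rows '[[[0, 2, 0, 0, 0, 0, 10], [0, 4, 0, 0, 0, 0, 10], [0, 6, 0, 0, 0, 0, 10], [0, 8, 0, 0, 0, 0, 10], [0, 10, 0, 0, 0, 0, 10], [0, 12, 0, 0, 0, 0, 10], [0, 13, 0, 0, 0, 0, 10], [0, 13, 0, 0, 0, 0, 10]]]'

```text
clock: 23.15
position: [0.4989, -0.3004, 0.0581]
ee_rot: [-0.167, 1.561, 0.163]
force: [2.3, -8.5, 2.8]
width: 0.215
```

```bash
cat > meas.py <<'E'
from h import *
np.set_printoptions(precision=1,suppress=True,linewidth=160)
st=arm.observe(); print(st["position"]*1e3,"Fx",st["force"]@GX,"Fy",st["force"]@GY,st["force"][2],st["width"])
print("TCP gauge",(st["position"]-GO)@GX*1e3,(st["position"]-GO)@GY*1e3)
for n in ("side","scene"):
    p,d=optics.get_image(n); P,uv=cloud(n,d)
    G=np.c_[(P-GO)@GX,(P-GO)@GY,P[:,2]]*1000
    for nm,zl,xl,yl in [("low",(44,54),(30,97),7.5),("anv",(44,53),(93,128),9.),("hous",(56,64),(115,190),20)]:
        s=G[(G[:,2]>zl[0])&(G[:,2]<zl[1])&(G[:,0]>xl[0])&(G[:,0]<xl[1])&(abs(G[:,1])<yl)]
        if len(s)>4: print(n,nm,len(s),"x",np.percentile(s[:,0],[2,50,98]))
    if n=="side": a=cv2.resize(p[150:215,300:350],None,fx=8,fy=8,interpolation=cv2.INTER_CUBIC)
    else: b=cv2.resize(p[215:295,210:295],None,fx=4.7,fy=6.5,interpolation=cv2.INTER_CUBIC)
import sys
save(sys.argv[1],np.hstack([a,b]))
E
python3 meas.py c14
```

```text
[ 498.9 -300.4   58.1] Fx -8.788340624213715 Fy -0.41092782401641853 2.785145966303622 0.21460402919843677
TCP gauge -77.67765656077947 0.25354216848324734
side low 65 x [31.1 64.9 95.2]
side anv 26 x [ 93.2 104.1 111. ]
side hous 135 x [130.6 156.6 178.9]
scene low 201 x [30.9 63.  96. ]
scene anv 66 x [ 93.4 102.3 127.6]
scene hous 322 x [126.4 147.9 172.3]
```

View pics/c14.png

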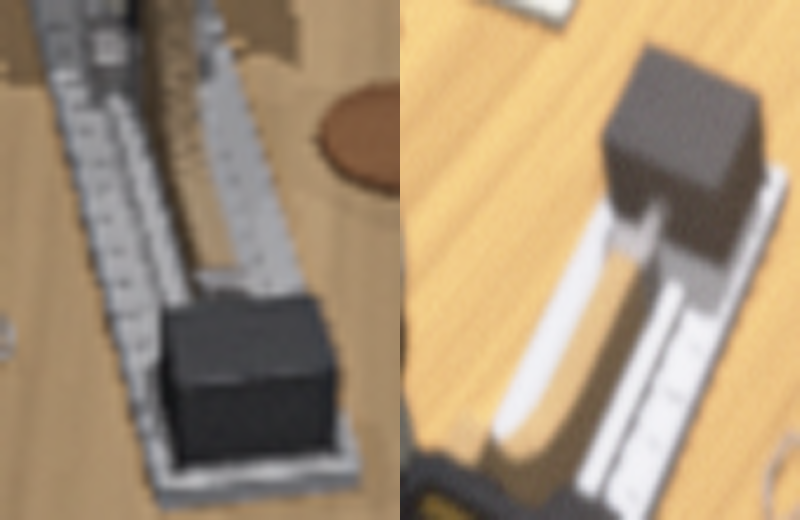

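>>> send_rows --rows '[[[0, 1, 0, 0, 0, 0, 10], [0, 2, 0, 0, 0, 0, 10], [0, 3, 0, 0, 0, 0, 10], [0, 4, 0, 0, 0, 0, 10], [0, 5, 0, 0, 0, 0, 10], [0, 6, 0, 0, 0, 0, 10], [0, 6.5, 0, 0, 0, 0, 10], [0, 6.5, 0, 0, 0, 0, 10]]]'

```text
clock: 24.05
position: [0.4976, -0.2948, 0.0581]
ee_rot: [-0.168, 1.561, 0.162]
force: [2.1, -11.7, -0.2]
width: 0.214
```

```bash
python3 meas.py c15
```

```text
[ 497.6 -294.8   58.1] Fx -11.870657771890155 Fy 0.4425746895023082 -0.17285819565533767 0.21378846484907008
TCP gauge -71.92159605710405 0.2512227145841827
side low 56 x [33.8 66.7 95.6]
side anv 23 x [ 93.6 105.2 115.3]
side hous 135 x [130.6 156.6 178.7]
scene low 201 x [32.8 63.6 95.6]
scene anv 77 x [ 93.7 105.1 127.6]
scene hous 320 x [126.6 147.6 172.5]
```

View pics/c15.png

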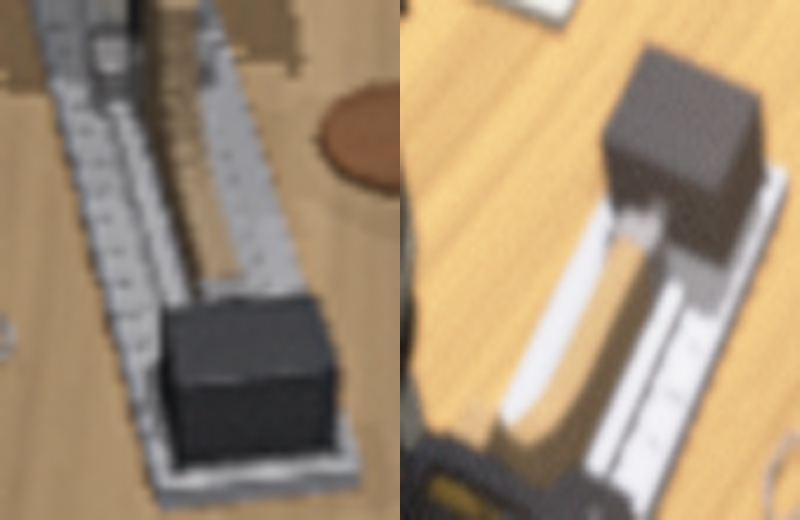

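>>> send_rows --rows '[[[0, 0, 0, 0, 0, 0, 30], [0, 0, 0, 0, 0, 0, 45], [0, 0, 0, 0, 0, 0, 50], [0, 0, 0, 0, 0, 0, 50], [-10, 0, 0, 0, 0, 0, 50], [-40, 0, 0, 0, 0, 0, 50], [-80, 0, 0, 0, 0, 0, 50], [-120, 0, 0, 0, 0, 0, 50]]]'

```text
clock: 24.95
position: [0.4967, -0.2908, 0.1795]
ee_rot: [-0.166, 1.562, 0.168]
force: [0.8, -0.8, 1.4]
width: 0.499
```

>>> send_rows --rows '[[[-20, 10, 0, 0, 0, 0, 50], [-30, 35, 0, 0, 0, 0, 50], [-30, 60, 0, 0, 0, 0, 50], [-30, 85, 0, 0, 0, 0, 50], [-30, 95, 0, 0, 0, 0, 50], [-30, 100, 0, 0, 0, 0, 50], [-30, 100, 0, 0, 0, 0, 50], [-30, 100, 0, 0, 0, 0, 50]]]'

```text
clock: 25.75
position: [0.4759, -0.1948, 0.2077]
ee_rot: [-0.165, 1.562, 0.166]
force: [-0.4, -0.4, 0.1]
width: 0.5
```

```bash
cat > meas2.py <<'E'
from h import *
import sys
np.set_printoptions(precision=1,suppress=True,linewidth=160)
st=arm.observe(); cp=campose("wrist",st); p,d=optics.get_image("wrist"); save(sys.argv[1],p)
np.savez("wm.npz",p=p,d=d,T=cp[2])
P,uv=cloud("wrist",d,None,cp)
G=np.c_[(P-GO)@GX,(P-GO)@GY,P[:,2]]*1000; G=G[uv[:,1]<222]
print("TCP",(st["position"]-GO)@GX*1e3,(st["position"]-GO)@GY*1e3)
for nm,zl,xl,yl in [("low",(43,54),(30,101),6),("anvblk",(43,52),(93,122),9.),("anvwide",(43,52),(93,128),(9.5)),("hous",(53,64),(115,190),20),("tall",(96,110),(-60,40),9)]:
    s=G[(G[:,2]>zl[0])&(G[:,2]<zl[1])&(G[:,0]>xl[0])&(G[:,0]<xl[1])&(abs(G[:,1])<yl)]
    if len(s)>4: print(nm,len(s),"x",np.percentile(s[:,0],[1,50,99]),"y",np.percentile(s[:,1],[1,99]),"z",np.median(s[:,2]))
s=G[(abs(G[:,1])<20)&(G[:,0]>80)&(G[:,0]<140)]
for x in range(80,140,2):
    k=s[(abs(s[:,0]-x)<1)&(abs(s[:,1])<4)]; k2=s[(abs(s[:,0]-x)<1)&(s[:,2]>40)&(s[:,2]<52)]
    print(x,len(k),np.median(k[:,2]) if len(k) else None, (np.percentile(k2[:,1],[1,99]) if len(k2)>3 else ''))
E
python3 meas2.py wrist16
```

```text
TCP 30.42250759149992 0.06770049744788087
low 997 x [ 31.   66.5 100.4] y [-6.   5.6] z 47.80677990732496
anvblk 443 x [ 93.2 104.9 114.7] y [-8.7  8.6] z 47.36787555218924
anvwide 444 x [ 93.2 104.9 114.7] y [-8.7  8.6] z 47.36456821969906
hous 2749 x [128.6 152.3 175.7] y [-19.6  19.5] z 58.41384570347036
80 8 47.1262094362111 [-6.8  6. ]
82 16 47.316192062166614 [-6.9  6.1]
84 16 47.29315125180819 [-6.9  6.1]
86 24 47.90155252282141 [-6.9  6.1]
88 16 47.81712099740268 [-6.9  6.1]
90 16 47.34694907143069 [-6.9  6.1]
92 16 47.57399001073273 [-6.9  6. ]
94 16 47.64951736872433 [-6.9  6. ]
96 24 47.16660898621491 [-6.9  6. ]
98 16 47.63302950910314 [-6.9  6. ]
100 16 47.45637620384491 [-6.9  5.9]
102 16 47.740777542552706 [-6.9  5.9]
104 24 47.49042493031527 [-9.7  8.7]
106 16 47.54814042476019 [-9.6  9.2]
108 16 47.143080013701436 [-9.7  9.6]
110 16 47.62225790291788 [-9.6  9.5]
112 24 47.1676187137802 [-9.6  9.5]
114 15 46.92154705781593 [-9.7  9.1]
116 16 38.98500544880884 
118 16 38.81916302434213 
120 16 39.25864670370388 
122 16 39.04772451794159 [-1.5  1.3]
124 23 39.17486703569772 
126 16 38.68631155774207 
128 34 46.56072060431962 [-19.6  18.8]
130 26 57.80149564702963 
132 19 58.53394018813724 
134 23 58.49500820447423 
136 22 58.360642290182064 
138 20 58.732383729109415
```

View pics/wrist16.png

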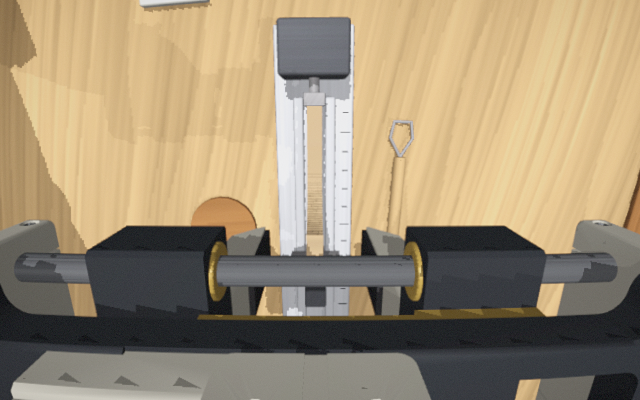

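>>> send_rows --rows '[[[0, -25, 0, 0, 0, 0, 50], [0, -55, 0, 0, 0, 0, 50], [10, -80, 0, 0, 0, 0, 50], [30, -96, 0, 0, 0, 0, 50], [50, -102, 0, 0, 0, 0, 50], [75, -102, 0, 0, 0, 0, 50], [90, -102, 0, 0, 0, 0, 50], [90, -102, 0, 0, 0, 0, 50]]]'

```text
clock: 26.6
position: [0.4961, -0.2933, 0.1155]
ee_rot: [-0.164, 1.565, 0.169]
force: [-0.5, 0.1, -0.4]
width: 0.5
```

Run:
```python
from h import *
st=arm.observe(); print(st["position"],(st["position"]-GO)@GX*1e3,(st["position"]-GO)@GY*1e3)
rows(GO-.0715*GX+.0003*GY+[0,0,.058],toolR([0,0,-1],-GY),1,st)
```

```text
[ 0.49607918 -0.29325093  0.11550494] -70.06434414788257 1.4396995076961405
[57.5, -1.6, 1.2, -0.2, -0.0, -0.2]
total [ 5.74997711e+01 -1.61109191e+00  1.16554000e+00 -2.16449906e-01
 -2.00133355e-02 -1.79144144e-01]
```

>>> send_rows --rows '[[[20, -1.5, 0.5, 0, 0, 0, 50], [40, -1.5, 0.5, 0, 0, 0, 50], [52, -1.5, 0.5, 0, 0, 0, 50], [57.5, -1.5, 0.5, 0, 0, 0, 50], [57.5, -1.5, 0.5, 0, 0, 0, 50], [57.5, -1.5, 0.5, 0, 0, 0, 35], [57.5, -1.5, 0.5, 0, 0, 0, 25], [57.5, -1.5, 0.5, 0, 0, 0, 20]]]'

```text
clock: 27.4
position: [0.4988, -0.2947, 0.0609]
ee_rot: [-0.166, 1.561, 0.167]
force: [0.8, -0.4, 1.2]
width: 0.292
```

>>> send_rows --rows '[[[0, 0, 0, 0, 0, 0, 10], [0, 0, 0, 0, 0, 0, 10], [0, 0, 0, 0, 0, 0, 10], [0, 0, 0, 0, 0, 0, 10], [0, 0, 0, 0, 0, 0, 10], [0, 0, 0, 0, 0, 0, 10], [0, 0, 0, 0, 0, 0, 10], [0, 0, 0, 0, 0, 0, 10]]]'

```text
clock: 28.2
position: [0.4977, -0.2949, 0.0606]
ee_rot: [-0.166, 1.563, 0.167]
force: [-3.6, -0.1, 5.7]
width: 0.216
```

Run:
```python
from h import *
st=arm.observe(); print((st["position"]-GO)@GX*1e3,(st["position"]-GO)@GY*1e3,st["force"]@GX,st["force"],st["width"])
```

```text
-72.06060389035906 0.25888527351450097 0.7174503897131324 [-3.60321207 -0.0544758   5.71963134] 0.21574018349522156
```

>>> send_rows --rows '[[[0, 1, 0, 0, 0, 0, 10], [0, 1.5, 0, 0, 0, 0, 10], [0, 2, 0, 0, 0, 0, 10], [0, 2.5, 0, 0, 0, 0, 10], [0, 3, 0, 0, 0, 0, 10], [0, 3.5, 0, 0, 0, 0, 10], [0, 3.8, 0, 0, 0, 0, 10], [0, 3.8, 0, 0, 0, 0, 10]]]'

```text
clock: 29.0
position: [0.4976, -0.2946, 0.0607]
ee_rot: [-0.168, 1.562, 0.162]
force: [-0.6, -11.9, 0.3]
width: 0.211
```

Run:
```python
from h import *
st=arm.observe(); print((st["position"]-GO)@GX*1e3,(st["position"]-GO)@GY*1e3,st["force"]@GX,st["force"],st["width"])
```

```text
-71.69392251053283 0.2693514725561869 -11.49210940032867 [ -0.60209529 -11.8961731    0.3204181 ] 0.21137777936399987
```

>>> send_rows --rows '[[[0, 0.3, 0, 0, 0, 0, 10], [0, 0.6, 0, 0, 0, 0, 10], [0, 0.9, 0, 0, 0, 0, 10], [0, 1.2, 0, 0, 0, 0, 10], [0, 1.2, 0, 0, 0, 0, 10], [0, 1.2, 0, 0, 0, 0, 10], [0, 1.2, 0, 0, 0, 0, 10], [0, 1.2, 0, 0, 0, 0, 10]]]'

```text
clock: 29.8
position: [0.4974, -0.2935, 0.0607]
ee_rot: [-0.168, 1.561, 0.162]
force: [0.0, -12.0, -0.4]
width: 0.208
```

Run:
```python
from h import *
st=arm.observe(); print((st["position"]-GO)@GX*1e3,(st["position"]-GO)@GY*1e3,st["force"]@GX,st["force"],st["width"])
```

```text
-70.62806589848996 0.24390056613048117 -11.688588085039036 [  0.01949078 -11.96121014  -0.39339512] 0.20793169963472538
```

Moved ~1.1–1.4 mm. Release, rise, look.

>>> send_rows --rows '[[[0, -1, 0, 0, 0, 0, 10], [0, -2, 0, 0, 0, 0, 25], [0, -2, 0, 0, 0, 0, 45], [0, -2, 0, 0, 0, 0, 50], [-10, -2, 0, 0, 0, 0, 50], [-40, -2, 0, 0, 0, 0, 50], [-80, -2, 0, 0, 0, 0, 50], [-120, -2, 0, 0, 0, 0, 50]]]'

```text
clock: 30.6
position: [0.4974, -0.291, 0.182]
ee_rot: [-0.166, 1.562, 0.169]
force: [1.2, -0.6, -0.4]
width: 0.5
```

>>> send_rows --rows '[[[-20, 10, 0, 0, 0, 0, 50], [-30, 35, 0, 0, 0, 0, 50], [-30, 60, 0, 0, 0, 0, 50], [-30, 85, 0, 0, 0, 0, 50], [-30, 95, 0, 0, 0, 0, 50], [-30, 100, 0, 0, 0, 0, 50], [-30, 100, 0, 0, 0, 0, 50], [-30, 100, 0, 0, 0, 0, 50]]]'

```text
clock: 31.4
position: [0.4765, -0.1951, 0.2102]
ee_rot: [-0.165, 1.562, 0.166]
force: [0.5, 0.3, 0.5]
width: 0.502
```

```bash
python3 meas2.py wrist17 | grep -v "^[89]"
python3 - <<'E'
from h import *
p,d=optics.get_image("scene"); save("scene17",p)
w=np.load("wm.npz")["p"]; save("crop17",cv2.resize(w[0:260,250:380],None,fx=4,fy=2.3))
E
```

```text
TCP 29.950550445203316 -0.4535167704012928
low 979 x [ 30.3  66.7 100.9] y [-5.6  5.9] z 47.80939225744646
anvblk 448 x [ 93.6 106.2 116.2] y [-8.4  8.2] z 47.42264559599765
anvwide 475 x [ 93.6 106.3 116.2] y [-9.3  9.1] z 47.410284844360554
hous 2707 x [128.4 152.2 175.9] y [-19.4  19.6] z 58.42013092228077
100 27 47.76855914696765 [-7.5  5.5]
102 18 47.05624715930987 [-7.5  6.4]
104 18 47.12527843836101 [-9.   8.8]
106 18 47.46105680121668 [-10.2   9.1]
108 27 47.49950643908096 [-10.2   9.1]
110 18 47.525904154432254 [-10.2   9.1]
112 18 47.18940376736144 [-10.2   9.1]
114 17 47.561410238416755 [-10.2   9. ]
116 18 46.9325910118833 [-9.9  8.7]
118 18 38.89443100948256 
120 18 38.51201614422136 
122 26 38.9044763287705 
124 19 38.867788288398984 
126 18 39.07985146709797 
128 36 44.49877650247369 [-18.9  19.4]
130 26 57.83920760784112 
132 18 58.53040342276164 
134 26 58.33295450803375 
136 19 58.282982424196106 
138 24 58.87329779207171
```

View pics/crop17.png

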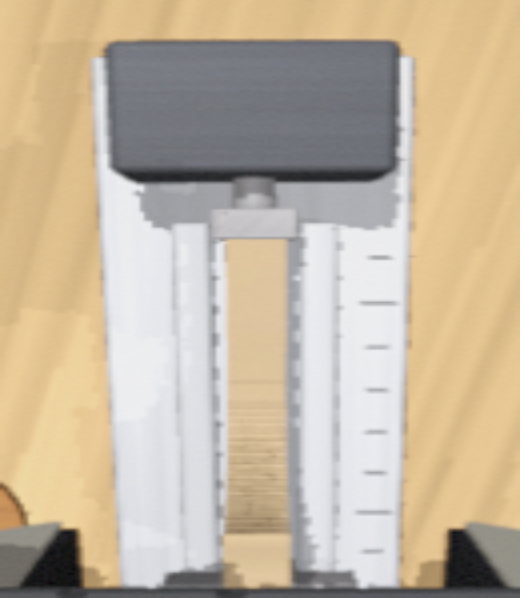

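View pics/scene17.png

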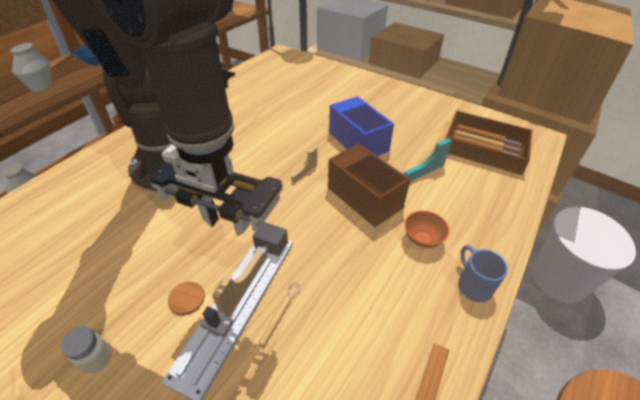

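```bash
python3 -c "
from cell import arm
print(arm.sign_off(), arm.observe()['clock'])"
```

```text
the job is handed in; nothing more can be done
the job is handed in; nothing more can be done
```

The job is done and handed in, at about 31.6 s of the 64 s allowed.

- **Extraction:** I gripped the template by its tall end, raised and tilted that end by about 40°, and drew it out past the cover. Wrist forces stayed around 1 N during the draw.
- **Placing:** I stood it on its straight edge in the gauge channel, tall end towards the jaw. It met the bed with about 12 N. After release the cameras showed it upright and centred between the rails.
- **Sliding the jaw:** I gripped the post and slid it until the template pushed the anvil back. The first stop left the anvil pushed about 6.7 mm (gap to the housing 13.4 mm), so I gripped again and pushed 1.4 mm further.
- **Final check:** The wrist camera shows the anvil–housing gap at about 12 mm, which is about 8 mm of travel, or half. The template is seated against the anvil, the gripper is open, and the arm is well clear. In the scene picture the other objects look to be where they were.

**Disagreements:** I first placed the gauge origin about 4 mm too far along the bed. I corrected this from the measured anvil face, and the gap reading does not depend on it. The cameras also differed by 1–3 mm on the jaw's starting position; I used the wrist camera. I could not see the jaw's contact with the template directly in the last pictures. I infer it from the anvil still being pushed back after I let go.

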